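# Complete the coupling kit and tip the sorter tray off

## Task

Fill the empty pockets of the plywood kit board with round pipe couplings from the sorter tray, each standing fully home, and leave the couplings already in the board where they are. Slide the catch bin under the tray's open lip, pull the sprung index pin, swing the tray over and let the pin into the steepest hole so that everything left on the tray slides off into the bin; then pull the pin again, swing the tray back and let it lock level. Everything left over must end in the bin, and the bin must stand on the bench; do not disturb the jar, the tube and the clamp.

Things in the scene. Friction and masses are not known exactly. Their poses are not given: they have to be found in the camera images.
- stand: tilt stand, fixed to the bench: dark steel base 270 x 160 x 12 mm, two grey cheeks, between them the sorter tray on a level pivot line 130 mm above the bench. Origin on the bench right under the middle of the pivot line. Its x axis runs along the pivot line towards the cheek with the index quadrant; its y axis points the way the tray tips (towards the open lip). The base ends 40 mm to +y of the origin, so the bin can be slid up to there
- tray (a joint): tilt of the sorter tray, rad: 0 = level, growing as the open lip goes down and the lever leans to the stand's +y; stops at -0.03 and 0.77. The steel quadrant has three index holes cut into its rim, at 0 (level), 0.37 and 0.74 (steepest, for tipping off). With the pin out the tray swings with light friction (0.12 N m) and tends to swing back level; the quadrant holes have about 1 mm of play either side of the pin
- tray_floor (a point): centre of the sorter tray's floor (moves with the tray). Aluminium tray 170 mm along the stand's x by 200 mm along y, walls 20 mm high and 3 mm thick on the sides and at the back (y = -125 mm from the pivot), open lip at y = +75 mm; floor level with the pivot line when level. At 0.74 rad the lip is 79 mm above the bench, 55 mm to +y of the pivot, and pieces slide off and land 60 to 150 mm to +y of the pivot
- index_pin (a joint): pull of the sprung index pin, m: 0 = fully in its hole, 0.018 = fully pulled. The pin (9 mm thick) slides along the tray's lever, away from the pivot, straight up when the tray is level; it is 10 mm deep in its hole and is clear of the quadrant when pulled 0.011 or more. The spring pulls it back with 6 N when in, 10 N when fully out; let go between holes it rides on the quadrant's rim at about 0.010
- pull_bar (a point): centre of the pin's black T-bar, a round bar 14 mm thick and 40 mm long that lies along the stand's x axis, on top of the lever: 146 mm from the pivot line (plus the pull) and 110 mm to +x of the pivot's middle. It moves with the pin and the tray. 23 mm of free stem below the bar; next below is the lever's block, 16 mm thick along y
- board: plywood kit board, fixed to the bench, 156 (x) x 132 (y) x 20 mm, with six round pockets 38 mm wide and 14 mm deep (floor 6 mm above the bench). Pocket centres in the board's frame: x = -47, 0, +47 mm at y = -32 mm (pockets 0, 1, 2) and the same at y = +32 mm (pockets 3, 4, 5). Origin under its centre. A coupling fully home has its middle 26 mm above the bench, 6 mm above the board's top face
- kit0_mid (a point): middle (half-way up) of a steel pipe coupling, a round sleeve 32 mm thick and 40 mm tall, standing in pocket 0 of the board from the start; absent in some runs, and then that pocket is empty at the start. z along the sleeve
- kit1_mid (a point): middle (half-way up) of a steel pipe coupling, a round sleeve 32 mm thick and 40 mm tall, standing in pocket 1 of the board from the start; absent in some runs, and then that pocket is empty at the start. z along the sleeve
- kit2_mid (a point): middle (half-way up) of a steel pipe coupling, a round sleeve 32 mm thick and 40 mm tall, standing in pocket 2 of the board from the start; absent in some runs, and then that pocket is empty at the start. z along the sleeve
- kit3_mid (a point): middle (half-way up) of a steel pipe coupling, a round sleeve 32 mm thick and 40 mm tall, standing in pocket 3 of the board from the start; absent in some runs, and then that pocket is empty at the start. z along the sleeve
- kit4_mid (a point): middle (half-way up) of a steel pipe coupling, a round sleeve 32 mm thick and 40 mm tall, standing in pocket 4 of the board from the start; absent in some runs, and then that pocket is empty at the start. z along the sleeve
- kit5_mid (a point): middle (half-way up) of a steel pipe coupling, a round sleeve 32 mm thick and 40 mm tall, standing in pocket 5 of the board from the start; absent in some runs, and then that pocket is empty at the start. z along the sleeve
- spare0_mid (a point): middle (half-way up) of a loose spare pipe coupling, a round sleeve 32 mm thick and 40 mm tall, 0.14 kg, standing on the sorter tray at the start; may be absent. z along the sleeve
- spare1_mid (a point): middle (half-way up) of a loose spare pipe coupling, a round sleeve 32 mm thick and 40 mm tall, 0.14 kg, standing on the sorter tray at the start; may be absent. z along the sleeve
- spare2_mid (a point): middle (half-way up) of a loose spare pipe coupling, a round sleeve 32 mm thick and 40 mm tall, 0.14 kg, standing on the sorter tray at the start; may be absent. z along the sleeve
- spare3_mid (a point): middle (half-way up) of a loose spare pipe coupling, a round sleeve 32 mm thick and 40 mm tall, 0.14 kg, standing on the sorter tray at the start; may be absent. z along the sleeve
- spare4_mid (a point): middle (half-way up) of a loose spare pipe coupling, a round sleeve 32 mm thick and 40 mm tall, 0.14 kg, standing on the sorter tray at the start; may be absent. z along the sleeve
- bushing_mid (a point): middle (half-way up) of a steel reducing bushing lying on the sorter tray: hexagon flange 30 mm across flats, 12 mm thick, below a 22 mm round neck, 28 mm tall in all, 0.09 kg; not a part for the kit board
- bin: loose grey steel catch bin, open on top, 200 (x) x 150 (y) x 55 mm high, wall 4 mm, 0.5 kg, standing on the bench beside the stand. Origin under its centre. It slides on the bench
- bin_handle (a point): middle of the bin's bow handle, a level round bar 10 mm thick and 80 mm long along the bin's x, 82 mm above the bench on the bin's +y wall (73 mm from its centre), 27 mm above the rim
- jar: glass jar with a steel lid, 72 mm wide, 105 mm tall, bystander, origin under its centre
- tube: square aluminium tube 25 x 25 x 190 mm lying along its y, bystander, origin under its centre
- clamp: black plastic spring clamp about 125 mm long (x), 50 wide, 16 high, lying flat, bystander, origin at the underside by its pivot

How it is judged:
By the outcome, as a careful person would: the job done as asked, in the order asked, and still so for the second after the job is handed in, with the robot touching nothing.
Of kit0, kit1, kit2, kit3, kit4, kit5 only 2 to 3 are there at a start; the rules pass over those that are not, and their reading is None.
Of spare0, spare1, spare2, spare3, spare4 only 4 to 5 are there at a start; the rules pass over those that are not, and their reading is None.
At some moment in a run one of bin may be knocked a few centimetres aside while the robot is not near it.
It also fails if it takes over 210 s, if anything falls off the work surface, if the arm or the gripper's body presses on something with over 40 N, if the wrist force passes 120 N, or if a joint passes its speed limit or range.

## Robot

A 6-joint arm with a two-finger parallel gripper is mounted at the origin on the work surface. World frame = base frame: x ahead of the robot, y to its left, z up, the work surface at z = 0. Lengths are in m, angles in rad, forces in N, time in s.
With the tool pointing down it reaches from about 0.35 to 0.875 m from the base axis. Payload 4.2 kg.
Tool frame: the origin (TCP) lies between the finger pads; the fingertips stand 11 mm ahead of it and the grasp point (between the pads) lies 8 mm behind it (r.tcp_to_tips is the distance from the TCP to the fingertips, in m); z points along the fingers, y is the line along which they close (so a half turn about z gives the same grasp; the last joint's range is limited). The gripper opens to 85 mm and grips with 20 to 120 N. Pads are 22 mm wide; open, the fingers measure 114 mm over their backs; the gripper's body (76 mm by 85 mm) begins 54 mm behind the grasp point. The pads swing forward as they close: fully open they stand 13 mm farther back than shut.
Start: joints at [-1.036, 0.385, 0.008, 0, -1.194, -0.259], TCP at [0.17, -0.601, 0.242] pointing down, gripper open.
Joint ranges: [-3.14, 3.14], [-1.21, 2.06], [-1.07, 1.41], [-3.16, 2.05], [-2.99, -0.16], [-3.1, 3.1]. Speed limits (rad/s): [2.79, 2.79, 3.14, 3.14, 3.14, 3.14].

## Interface

Orientations are given as [roll, pitch, yaw] about the fixed x, y, z axes, in that order (R = Rz(yaw) Ry(pitch) Rx(roll)).
In Python, from rig import r, vision gives the robot as it stands.
- The arm moves only by the tool send_rows, never from a script. Its argument "steps" is a list of rows, each an object of numbers: "tx", "ty", "tz": the shift along the tool's x, y, z in mm; "turn": the turn about the tool's z in degrees. In form: [{"tx": .., "ty": .., "tz": .., "turn": ..}, ...]. A call has 1 to 12 rows; each row shifts and turns the commanded pose from where the row before left it, along the tool's axes as they then stand; what a row does not reach is not made up. A row lasts 1/10 s, in which the tool goes at most 50 mm and 8.59 degrees, less where a joint would pass 70% of its speed; a pose out of reach is approached as far as the arm can. A call is refused whole if a number of a shift passes 50 or a number of a turn 8.59, either way. A call with a gripper value outside its range is refused whole. "gripper" is the gripper's target within -1 to 1 (fully open at 1, half-way at 0, shut at -1), set as the call begins (left out, the last holds). The fingers move at their own pace and stop on an object; "squeeze" is the grip in N (left out, the last holds). Time passes only in rows, so rows that do not move let the fingers close. It gives the time, the measured TCP pose, the force, the opening and the grip force at its end, in the units of the state.
- r.read_state(): the state, without advancing time (a new reading comes with each control period).
- vision.camera(name): name is "scene" or "top"; returns (picture, depth): 480x640x3 uint8, red, green, blue; 480x640 float32, m along the optical axis (not along the pixel's ray), 0 where there is no reading.
- vision.camera_params(name): a dict with "fx", "fy", "cx", "cy" (pixels), "pose" (4x4, takes a point from camera to world coordinates). Camera axes: x right, y down, z forward; pixel columns grow to the right and rows downward; lengths in m; the calibration is good to about 2 mm. A picture is of the moment at which its call begins. camera_params takes no time and is no camera call.
- r.close_job(): hands the job in; it is judged then, once.
The state is a dict: "clock": time; "q": joint angles; "qvel": joint speeds; "joint_torque": joint torques, N m; "tool_pos": TCP position; "ee_rot": TCP orientation; "wrist_force": force on the tool from outside, world axes, zero at the start; "ft_torque": the same for the moment, N m; "finger_gap": opening from 0.0 (shut) to 1.0 (fully open); "finger_force": force on a finger pad.
Only numpy, scipy, OpenCV 4.12 (cv2) and the standard library are available. Lean on these libraries where they do the work, as an engineer would, in place of code of your own. Each camera call takes 0.05 s, during which the arm holds its last target. There are 200 camera calls.

## Working session

There is one attempt and no reset: what is moved stays moved. The work goes in short steps, Python scripts to look and compute and a tool call to move; the robot and the scene stay as the last step left them, time stands still between calls to the robot, and variables do not carry over. Pictures are saved under pics/ and viewed, at most 14 in all, crops included, and the job is handed in when it is done.

Besides the shell and the picture viewer there is one more tool, called after "Emit:" as name([rows], argument=value, ...), one row to a line, values as JSON. send_rows: Moves the arm, as the interface text tells. Its arguments: {"type":"object","properties":{"steps":{"type":"array"},"gripper":{"type":"number"},"squeeze":{"type":"number"}},"required":["steps"]}

```bash
ls; mkdir -p pics; python3 - <<'E'
from rig import r, vision
import cv2,numpy as np
for n in("scene","top"):
    p,d=vision.camera(n); cv2.imwrite(f"pics/{n}0.png",p[:,:,::-1]); np.save(f"pics/{n}0.npy",d)
    k=vision.camera_params(n); print(n,k["fx"],k["cx"],k["cy"],np.round(k["pose"],3).tolist())
s=r.read_state(); print({k:np.round(v,3).tolist() for k,v in s.items()}, r.tcp_to_tips)
E
```

```text
pics
scene 479.47270885609606 312.8192730610009 239.41955325597877 [[0.745, 0.391, -0.54, 1.08], [0.666, -0.466, 0.582, -0.477], [-0.024, -0.793, -0.608, 0.722], [0.0, 0.0, 0.0, 1.0]]
top 499.50960901464424 315.89830094509256 239.35994673884642 [[0.002, -0.981, 0.195, 0.367], [-1.0, -0.001, 0.007, 0.031], [-0.007, -0.195, -0.981, 1.331], [0.0, 0.0, 0.0, 1.0]]
{'clock': 0.1, 'q': [-1.036, 0.385, 0.007, -0.0, -1.194, -0.259], 'qvel': [0.0, -0.003, 0.003, 0.0, -0.001, 0.0], 'joint_torque': [-0.0, -39.332, 18.893, 4.198, -0.003, 0.0], 'tool_pos': [0.17, -0.601, 0.241], 'ee_rot': [3.14, -0.0, -2.866], 'wrist_force': [0.007, -0.53, 0.016], 'ft_torque': [-0.002, -0.008, -0.005], 'finger_force': 0.0, 'finger_gap': 0.998} 0.011
```

View pics/scene0.png

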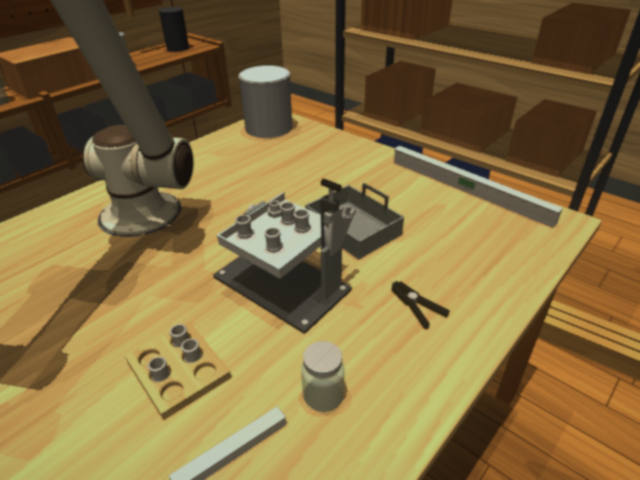

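View pics/top0.png

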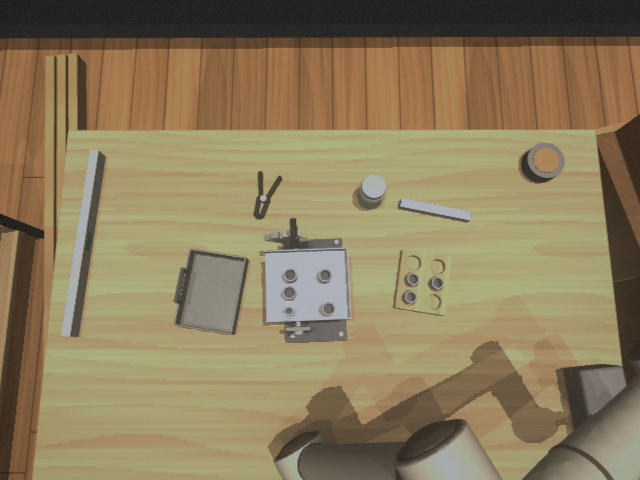

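The scene has four spares plus the bushing on the tray. Kit couplings stand near top-view pixels (412,280), (437,283) and (410,297), and the empty pockets are near (414,262), (438,266) and (433,301). The bin is at (211,292) with its handle to the left. The quadrant and T-bar are at (293,225).

```bash
cat > h.py <<'E'
from rig import r, vision
import cv2,numpy as np
def look(n):
    p,d=vision.camera(n); k=vision.camera_params(n)
    v,u=np.mgrid[:480,:640].astype(float)
    c=np.stack([(u-k["cx"])/k["fx"]*d,(v-k["cy"])/k["fy"]*d,d,np.ones_like(d)],-1)
    P=(c@k["pose"].T)[...,:3]; P[d==0]=np.nan
    return p,P
def ray(n,u,v,z):
    k=vision.camera_params(n);T=k["pose"]
    w=T[:3,:3]@np.array([(u-k["cx"])/k["fx"],(v-k["cy"])/k["fy"],1]);o=T[:3,3]
    return o+w*(z-o[2])/w[2]
def comps(mask,amin=15):
    n,l,s,c=cv2.connectedComponentsWithStats(mask.astype(np.uint8),connectivity=8)
    return [(l==i) for i in range(1,n) if s[i,4]>=amin]
def rect(n,m,z):
    # min area rect of mask's pixels cast on plane z (mm,deg)
    q=np.argwhere(m); X=np.array([ray(n,u,v,z)[:2] for v,u in q],np.float32)*1000
    return cv2.minAreaRect(X)
E
python3 - <<'E'
from h import *
P0={}
for n in("top","scene"):
    p,P=look(n);Z=P[...,2];x,y=P[...,0],P[...,1]
    ws=(x>.3)&(x<.95)&(y<.4)&(y>-.45)
    tab=ws&(abs(Z)<.01);print(n,"table",np.nanmean(Z[tab]),np.nanstd(Z[tab]))
    print("high zone (sleeves/trays)")
    for a,b in((.158,.19),(.143,.158),(.034,.055),(.012,.03),(.055,.12),(.19,.3)):
        for m in comps(ws&(Z>a)&(Z<b)):
            c=np.argwhere(m).mean(0)[::-1]
            print((a,b),m.sum(),"px",np.round(c,1),"med",np.round(1000*np.median(P[m],0)),"ext",np.round(1000*np.ptp(P[m],0)),
              )
p,P=look("top")
t=cv2.resize(p[200:350,170:480],None,fx=2.5,fy=2.5,interpolation=cv2.INTER_CUBIC);cv2.imwrite("pics/t1.png",t[:,:,::-1])
p,P=look("scene")
t=cv2.resize(p[150:430,110:430],None,fx=2.1,fy=2.1,interpolation=cv2.INTER_CUBIC);cv2.imwrite("pics/s1.png",t[:,:,::-1])
E
```

```text
top table 0.0002952984328702555 0.003015296635650519
high zone (sleeves/trays)
(0.158, 0.19) 83 px [274.6 239. ] med [595. 140. 183.] ext [15. 57. 31.]
(0.158, 0.19) 23 px [294.2 244.7] med [584.  92. 170.] ext [ 6. 21. 30.]
(0.158, 0.19) 67 px [289.4 274.1] med [515. 102. 169.] ext [31. 31. 12.]
(0.158, 0.19) 62 px [324.4 274.8] med [513.  21. 168.] ext [29. 30. 13.]
(0.158, 0.19) 67 px [288.6 292. ] med [473. 104. 169.] ext [30. 30. 16.]
(0.158, 0.19) 63 px [327.8 308.5] med [436.  12. 168.] ext [30. 30. 12.]
(0.143, 0.158) 15 px [282. 242.] med [595. 121. 152.] ext [ 2. 33. 10.]
(0.143, 0.158) 298 px [324.1 287.8] med [468.   5. 149.] ext [175. 199.  13.]
(0.143, 0.158) 50 px [278.1 250.5] med [574. 131. 150.] ext [ 5. 70. 11.]
(0.143, 0.158) 76 px [289.6 274.8] med [515. 104. 147.] ext [21. 22. 14.]
(0.143, 0.158) 74 px [324.3 275.1] med [516.  20. 147.] ext [22. 21. 14.]
(0.143, 0.158) 77 px [288.6 292.4] med [475. 103. 147.] ext [22. 22. 13.]
(0.143, 0.158) 67 px [288.4 310.5] med [430. 105. 149.] ext [24. 26. 14.]
(0.143, 0.158) 74 px [327.6 308.7] med [435.  11. 146.] ext [21
[... 4013 characters left out ...]
xt [ 9. 16.  7.]
(0.012, 0.03) 31 px [189.9 347.4] med [ 507. -204.   27.] ext [ 9. 15.  9.]
(0.012, 0.03) 34 px [156.8 365.9] med [ 497. -269.   26.] ext [ 8. 17.  8.]
(0.012, 0.03) 256 px [322.7 402.1] med [ 773. -134.   21.] ext [58. 55. 18.]
(0.012, 0.03) 2252 px [229.5 446.5] med [ 712. -283.   25.] ext [ 63. 186.  17.]
(0.055, 0.12) 182 px [375.1 193.4] med [504. 380.  83.] ext [103.  25.  35.]
(0.055, 0.12) 17 px [357.  238.8] med [565. 225.  56.] ext [23. 17.  3.]
(0.055, 0.12) 503 px [330.8 266.7] med [606.  84.  87.] ext [11. 62. 65.]
(0.055, 0.12) 1868 px [322.  367.5] med [ 759. -119.  103.] ext [67. 68. 54.]
(0.19, 0.3) 876 px [331.4 205.1] med [605.  85. 228.] ext [41. 81. 95.]
```

View pics/t1.png

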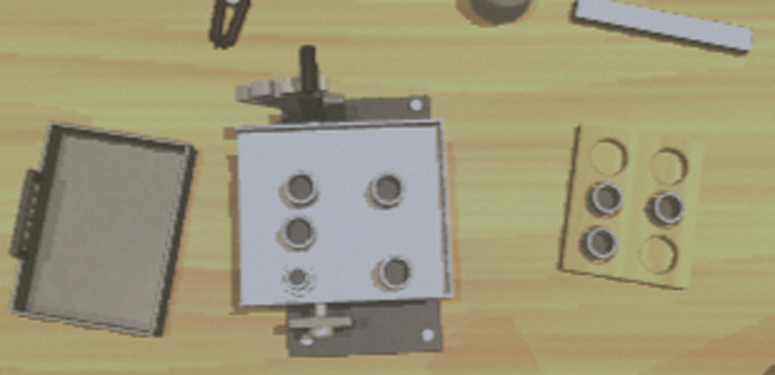

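View pics/s1.png

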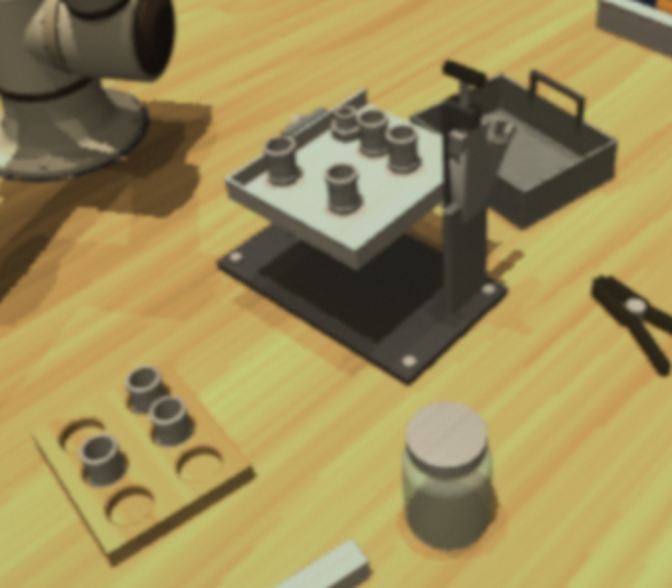

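The two crops confirm the layout: a bushing at the back left of the tray, four couplings, and three empty pockets. The depth readings are clean, so I'll fit exact poses next.

```bash
cat >> h.py <<'E'
def circ(P,c,z0,z1,rad=.024):
    Z=P[...,2];m=(np.hypot(P[...,0]-c[0],P[...,1]-c[1])<rad)&(Z>z0)&(Z<z1)
    (x,y),q=cv2.minEnclosingCircle((P[m][:,:2]*1000).astype(np.float32)); return round(x,1),round(y,1),round(q,1),round(float(np.median(P[m][:,2]))*1000,1)
def box(P,x0,x1,y0,y1,z0,z1):
    m=(P[...,0]>x0)&(P[...,0]<x1)&(P[...,1]>y0)&(P[...,1]<y1)&(P[...,2]>z0)&(P[...,2]<z1); return P[m]*1000
def mar(Q): return [np.round(v,1).tolist() for v in cv2.minAreaRect(Q[:,:2].astype(np.float32))]
E
python3 - <<'E'
from h import *
for n in("top","scene"):
    p,P=look(n); print(n)
    for c in((.515,.102),(.513,.02),(.473,.103),(.436,.011)): print("spare",circ(P,c,.160,.176))
    print("bush",circ(P,(.43,.105),.15,.162),circ(P,(.43,.105),.136,.145))
    for c in((.521,-.21),(.509,-.273),(.473,-.203)): print("kit",circ(P,c,.036,.052))
    print("board",mar(box(P,.4,.63,-.35,-.13,.016,.024)))
    print("binrim",mar(box(P,.36,.63,.21,.41,.050,.058)))
    h=box(P,.36,.63,.3,.45,.07,.095);print("handle",mar(h),np.median(h,0))
    print("traywall",mar(box(P,.37,.592,-.07,.16,.144,.154)),"floor",mar(box(P,.37,.592,-.07,.16,.125,.134)))
    print("base",mar(box(P,.33,.66,-.05,.2,.008,.016)))
    b=box(P,.55,.68,.0,.17,.264,.3);print("bar",mar(b),b.min(0),b.max(0),np.median(b,0))
    print("tall",box(P,.3,.9,-.4,.45,.1,.6)[:,2].max())
    for zz in range(190,290,10):
        q=box(P,.55,.68,.0,.17,zz/1e3,zz/1e3+.01)
        if len(q): print(zz,len(q),np.round(q.min(0)),np.round(q.max(0)))
E
```

```text
top
spare (513.6, 101.4, 16.0, 169.7)
spare (512.7, 19.5, 15.8, 168.6)
spare (472.6, 102.9, 15.8, 169.7)
spare (435.1, 12.1, 15.6, 168.1)
bush (423.6, 105.6, 17.7, 154.1) (426.7, 105.2, 20.6, 141.1)
kit (519.5, -208.2, 16.3, 45.1)
kit (508.6, -271.5, 15.8, 44.8)
kit (473.1, -200.6, 16.1, 44.7)
board [[514.2, -239.9], [133.1, 156.7], 80.9]
binrim [[487.3, 313.1], [151.7, 200.1], 81.0]
handle [[498.4, 385.1], [11.0, 87.5], 80.8] [497.25960826 384.39030805  85.58110133]
traywall [[482.6, 59.3], [205.7, 199.1], 0.5] floor [[481.4, 62.3], [207.2, 196.2], 1.6]
base [[480.6, 84.9], [295.2, 235.3], 2.4]
bar [[602.7, 89.5], [40.6, 13.3], 4.5] [582.25862242  83.71830366 274.81045703] [623.32292813  97.43795077 287.50188923] [602.2698929   90.03380831 281.76220218]
tall 287.50188922949246
190 51 [583.  79. 190.] [607. 161. 200.]
200 62 [583.  79. 200.] [608. 146. 210.]
210 85 [583.  78. 210.] [611. 133. 220.]
220 10 [583.  80. 220.] [609. 100. 229.]
230 12 [582.  79. 232.] [590. 100. 240.]
240 38 [583.  79. 241.] [614.  99. 248.]
270 25 [583.  84. 275.] [623.  97. 280.]
280 88 [582.  84. 280.] 
[... 519 characters left out ...]
.2, 200.1], 2.3] floor [[499.2, 59.7], [182.0, 202.2], 1.6]
base [[493.3, 46.1], [273.3, 163.9], 2.6]
bar [[602.8, 86.4], [42.1, 13.4], 7.6] [581.92144663  79.50665192 264.17196846] [624.04255107  95.5618559  285.54412254] [605.17734854  84.23818    279.32049306]
tall 285.5441225377687
190 137 [584.  76. 190.] [611. 154. 200.]
200 148 [585.  74. 200.] [611. 145. 210.]
210 131 [584.  74. 210.] [611. 129. 220.]
220 42 [585.  78. 220.] [617.  95. 230.]
230 88 [585.  76. 230.] [617.  95. 240.]
240 119 [583.  76. 240.] [617.  97. 249.]
250 22 [599.  82. 250.] [607.  89. 259.]
260 24 [598.  83. 260.] [608.  89. 269.]
270 86 [582.  80. 271.] [623.  96. 280.]
280 83 [583.  81. 280.] [624.  92. 286.]
```

Emit:
send_rows([
  {"turn": 7.9},
  {"turn": 7.89},
  {"tx": -21,"ty": 38},
  {"tx": -21,"ty": 38},
  {"tx": -21,"ty": 38},
  {"tx": -21,"ty": 38},
  {"tx": -21,"ty": 38},
  {"tx": -21,"ty": 38},
  {"tx": -21,"ty": 38},
  {"tx": -21,"ty": 38},
  {"tx": -21,"ty": 38},
  {"tx": -21,"ty": 38},
], gripper=0.1, squeeze=40)

```text
invalid input
```

Emit:
send_rows([
  {"tx": -22,"ty": 40},
  {"tx": -22,"ty": 40},
  {"tx": -22,"ty": 40},
  {"tx": -22,"ty": 40},
  {"tx": -22,"ty": 40},
  {"tx": -22,"ty": 40},
  {"ty": 0},
  {"ty": 0},
])

```text
invalid input
```

Emit:
send_rows([
  {"tx": 0,"ty": 0,"tz": 0,"turn": 7.9},
  {"tx": 0,"ty": 0,"tz": 0,"turn": 7.89},
  {"tx": -21,"ty": 38,"tz": 0,"turn": 0},
  {"tx": -21,"ty": 38,"tz": 0,"turn": 0},
  {"tx": -21,"ty": 38,"tz": 0,"turn": 0},
  {"tx": -21,"ty": 38,"tz": 0,"turn": 0},
  {"tx": -21,"ty": 38,"tz": 0,"turn": 0},
  {"tx": -21,"ty": 38,"tz": 0,"turn": 0},
  {"tx": -21,"ty": 38,"tz": 0,"turn": 0},
  {"tx": -21,"ty": 38,"tz": 0,"turn": 0},
  {"tx": -21,"ty": 38,"tz": 0,"turn": 0},
  {"tx": -21,"ty": 38,"tz": 0,"turn": 0},
], gripper=0.1, squeeze=40)

```text
clock: 1.6
tool_pos: [0.3807, -0.2197, 0.2427]
ee_rot: [-3.141, 0.001, -3.141]
wrist_force: [1.3, -0.4, 0.5]
finger_gap: 0.549
finger_force: 0.0
```

Emit:
send_rows([
  {"tx": -22,"ty": 40,"tz": 0,"turn": 0},
  {"tx": -22,"ty": 40,"tz": 0,"turn": 0},
  {"tx": -22,"ty": 40,"tz": 0,"turn": 0},
  {"tx": -22,"ty": 40,"tz": 0,"turn": 0},
  {"tx": -22,"ty": 40,"tz": 0,"turn": 0},
  {"tx": -22,"ty": 38,"tz": 0,"turn": 0},
  {"tx": 0,"ty": 0,"tz": 0,"turn": 0},
  {"tx": 0,"ty": 0,"tz": 0,"turn": 0},
])

```text
clock: 2.4
tool_pos: [0.5121, 0.0175, 0.2419]
ee_rot: [-3.141, -0.001, -3.14]
wrist_force: [-0.4, -0.5, -0.8]
finger_gap: 0.549
finger_force: 0.0
```

```bash
python3 - <<'E'
from h import *
s=r.read_state();t=s["tool_pos"]*1000 if hasattr(s["tool_pos"],"shape") else np.array(s["tool_pos"])*1000;print(t)
for n in("top","scene"):
    p,P=look(n)
    q=box(P,.45,.58,-.06,.10,.222,.26); print(n,len(q),q.min(0) if len(q) else "",q.max(0) if len(q) else "")
    if n=="scene":
        c=cv2.resize(p[90:290,180:440],None,fx=2.5,fy=2.5,interpolation=cv2.INTER_CUBIC);cv2.imwrite("pics/s2.png",c[:,:,::-1])
E
```

```text
[512.11884478  17.53171672 241.94506727]
top 0  
scene 252 [499.16201801 -22.31341332 234.15232105] [524.37731198  54.55740644 259.85695586]
```

View pics/s2.png

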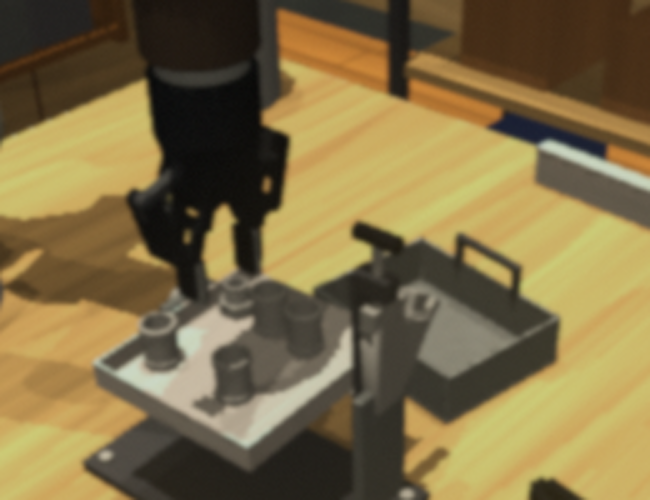

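The gripper hovers centred over spare S2. The pads sit at about (215,265) in the crop and the T-bar is at (378,237). Next I descend and grip.

Emit:
send_rows([
  {"tx": -1,"ty": 1.3,"tz": 25,"turn": 0},
  {"tx": 0,"ty": 0,"tz": 25,"turn": 0},
  {"tx": 0,"ty": 0,"tz": 20,"turn": 0},
  {"tx": 0,"ty": 0,"tz": 12,"turn": 0},
  {"tx": 0,"ty": 0,"tz": 0,"turn": 0},
  {"tx": 0,"ty": 0,"tz": 0,"turn": 0},
])

```text
clock: 3.1
tool_pos: [0.5135, 0.0175, 0.1611]
ee_rot: [-3.142, 0.001, 3.141]
wrist_force: [0.3, 0.5, 0.5]
finger_gap: 0.544
finger_force: 0.0
```

Emit:
send_rows([
  {"tx": 0,"ty": 0,"tz": 0,"turn": 0},
  {"tx": 0,"ty": 0,"tz": 0,"turn": 0},
  {"tx": 0,"ty": 0,"tz": 0,"turn": 0},
  {"tx": 0,"ty": 0,"tz": 0,"turn": 0},
  {"tx": 0,"ty": 0,"tz": 0,"turn": 0},
  {"tx": 0,"ty": 0,"tz": 0,"turn": 0},
], gripper=-1)

```text
clock: 3.7
tool_pos: [0.5139, 0.0181, 0.1618]
ee_rot: [3.141, 0.003, -3.141]
wrist_force: [-0.0, -0.3, 6.2]
finger_gap: 0.356
finger_force: 39.5
```

Emit:
send_rows([
  {"tx": 0,"ty": 0,"tz": -20,"turn": 0},
  {"tx": 0,"ty": 0,"tz": -40,"turn": 0},
  {"tx": -8,"ty": -36,"tz": 0,"turn": 0},
  {"tx": -9,"ty": -40,"tz": 0,"turn": 0},
  {"tx": -9,"ty": -40,"tz": 0,"turn": 0},
  {"tx": -9,"ty": -40,"tz": 0,"turn": 0},
  {"tx": -8,"ty": -40,"tz": 0,"turn": 0},
  {"tx": -8,"ty": -38.5,"tz": 0,"turn": 0},
  {"tx": 0,"ty": 0,"tz": 45,"turn": 0},
  {"tx": 0,"ty": 0,"tz": 45,"turn": 0},
  {"tx": 0,"ty": 0,"tz": 45,"turn": 0},
  {"tx": 0,"ty": 0,"tz": 25,"turn": 0},
])

```text
clock: 4.9
tool_pos: [0.5611, -0.216, 0.0557]
ee_rot: [3.14, -0.007, 3.14]
wrist_force: [-0.2, -1.0, -1.7]
finger_gap: 0.356
finger_force: 40.2
```

Emit:
send_rows([
  {"tx": 0,"ty": 0,"tz": 0,"turn": 0},
  {"tx": 0,"ty": 0,"tz": 0,"turn": 0},
])

```text
clock: 5.1
tool_pos: [0.5644, -0.2165, 0.0605]
ee_rot: [-3.141, -0.001, -3.141]
wrist_force: [0.7, 0.3, -1.1]
finger_gap: 0.351
finger_force: 40.4
```

```bash
python3 - <<'E'
from h import *
print(np.round(np.array(r.read_state()["tool_pos"])*1000,1))
p,P=look("scene")
cv2.imwrite("pics/s3.png",cv2.resize(p[280:440,100:300],None,fx=3,fy=3,interpolation=cv2.INTER_CUBIC)[:,:,::-1])
E
```

```text
[ 564.4 -216.5   60.5]
```

View pics/s3.png

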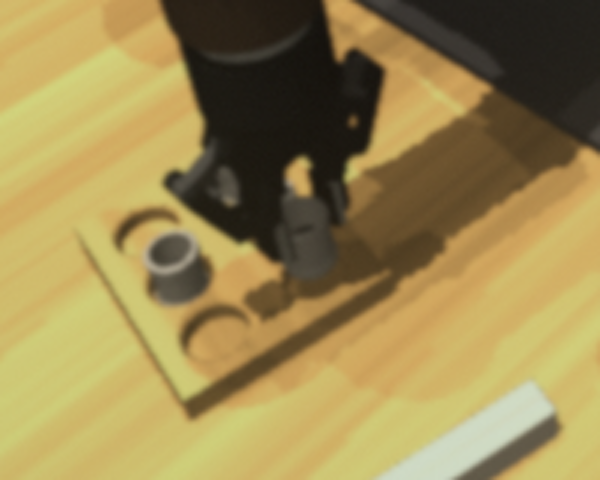

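The coupling hangs upright over the upper-right pocket, at (308,245) in the crop. I'll lower it.

Emit:
send_rows([
  {"tx": -0.5,"ty": 0,"tz": 8,"turn": 0},
  {"tx": 0,"ty": 0,"tz": 7,"turn": 0},
  {"tx": 0,"ty": 0,"tz": 5,"turn": 0},
  {"tx": 0,"ty": 0,"tz": 3,"turn": 0},
  {"tx": 0,"ty": 0,"tz": 0,"turn": 0},
  {"tx": 0,"ty": 0,"tz": 0,"turn": 0},
])

```text
clock: 5.75
tool_pos: [0.5646, -0.2163, 0.0391]
ee_rot: [-3.141, -0.0, -3.141]
wrist_force: [-3.8, 2.4, 7.9]
finger_gap: 0.357
finger_force: 41.1
```

Emit:
send_rows([
  {"tx": 0,"ty": 0,"tz": 0,"turn": 0},
  {"tx": 0,"ty": 0,"tz": 0,"turn": 0},
  {"tx": 0,"ty": 0,"tz": 0,"turn": 0},
  {"tx": 0,"ty": 0,"tz": 0,"turn": 0},
], gripper=0.1)

```text
clock: 6.15
tool_pos: [0.5646, -0.2165, 0.0371]
ee_rot: [-3.142, -0.0, -3.141]
wrist_force: [0.3, -0.1, 0.2]
finger_gap: 0.552
finger_force: 0.0
```

Emit:
send_rows([
  {"tx": 0,"ty": 0,"tz": -20,"turn": 0},
  {"tx": 0,"ty": 0,"tz": -45,"turn": 0},
  {"tx": 0,"ty": 0,"tz": -45,"turn": 0},
  {"tx": 0,"ty": 0,"tz": -45,"turn": 0},
  {"tx": 0,"ty": 0,"tz": -48,"turn": 0},
  {"tx": 21,"ty": 37,"tz": 0,"turn": 0},
  {"tx": 21,"ty": 37,"tz": 0,"turn": 0},
  {"tx": 22,"ty": 38,"tz": 0,"turn": 0},
  {"tx": 22,"ty": 38,"tz": 0,"turn": 0},
  {"tx": 22,"ty": 38,"tz": 0,"turn": 0},
  {"tx": 22,"ty": 39.5,"tz": 0,"turn": 0},
  {"tx": 0,"ty": 0,"tz": 0,"turn": 0},
])

```text
clock: 7.35
tool_pos: [0.4325, 0.014, 0.2407]
ee_rot: [3.14, 0.001, -3.135]
wrist_force: [0.7, -0.2, 0.1]
finger_gap: 0.553
finger_force: 0.0
```

```bash
python3 - <<'E'
from h import *
print(np.round(np.array(r.read_state()["tool_pos"])*1000,1))
for n in("top","scene"):
    p,P=look(n)
    for c in((.519,-.209),(.508,-.272),(.472,-.202),(.565,-.216)):
        try: print(n,circ(P,c,.036,.062))
        except Exception as e: print("x")
    for c in((.436,.011),(.514,.1)):
        try: print("spare",circ(P,c,.16,.176))
        except Exception as e: print("x")
E
```

```text
[432.5  14.  240.7]
top (519.7, -208.0, 16.1, 44.9)
top (509.4, -271.0, 16.6, 44.3)
top (473.0, -200.8, 15.9, 44.8)
top (563.9, -214.4, 16.6, 44.1)
spare (0.0, 0.0, 0.0, nan)
spare (513.6, 101.5, 15.7, 169.5)
scene (518.0, -210.4, 16.3, 43.9)
scene (508.1, -273.4, 16.6, 44.1)
scene (472.3, -202.2, 17.5, 43.9)
scene (563.5, -214.8, 17.2, 44.2)
spare (434.6, 9.6, 17.0, 166.9)
spare (514.1, 100.0, 17.4, 167.6)
  return _methods._mean(a, axis=axis, dtype=dtype,
  ret = ret.dtype.type(ret / rcount)
```

Emit:
send_rows([
  {"tx": 0,"ty": 0,"tz": 0,"turn": 0},
  {"tx": 0,"ty": 0,"tz": 25,"turn": 0},
  {"tx": 0,"ty": 0,"tz": 25,"turn": 0},
  {"tx": 0,"ty": 0,"tz": 18,"turn": 0},
  {"tx": 0,"ty": 0,"tz": 12,"turn": 0},
  {"tx": 0,"ty": 0,"tz": 0,"turn": 0},
  {"tx": 0,"ty": 0,"tz": 0,"turn": 0},
])

```text
clock: 8.15
tool_pos: [0.4352, 0.0102, 0.1603]
ee_rot: [-3.141, -0.0, 3.14]
wrist_force: [0.6, -0.3, 0.3]
finger_gap: 0.547
finger_force: 0.0
```

Emit:
send_rows([
  {"tx": 0,"ty": 0,"tz": 0,"turn": 0},
  {"tx": 0,"ty": 0,"tz": 0,"turn": 0},
  {"tx": 0,"ty": 0,"tz": 0,"turn": 0},
  {"tx": 0,"ty": 0,"tz": 0,"turn": 0},
  {"tx": 0,"ty": 0,"tz": 0,"turn": 0},
  {"tx": 0,"ty": 0,"tz": 0,"turn": 0},
], gripper=-1)

```text
clock: 8.75
tool_pos: [0.4354, 0.0109, 0.1612]
ee_rot: [-3.141, 0.002, -3.141]
wrist_force: [0.3, -3.5, 6.0]
finger_gap: 0.355
finger_force: 39.8
```

Emit:
send_rows([
  {"tx": 0,"ty": 0,"tz": -20,"turn": 0},
  {"tx": 0,"ty": 0,"tz": -40,"turn": 0},
  {"tx": -3.8,"ty": -38,"tz": 0,"turn": 0},
  {"tx": -3.8,"ty": -40,"tz": 0,"turn": 0},
  {"tx": -3.8,"ty": -40,"tz": 0,"turn": 0},
  {"tx": -3.8,"ty": -40,"tz": 0,"turn": 0},
  {"tx": -3.8,"ty": -40,"tz": 0,"turn": 0},
  {"tx": -3.8,"ty": -40,"tz": 0,"turn": 0},
  {"tx": -3.8,"ty": -37.5,"tz": 0,"turn": 0},
  {"tx": 0,"ty": 0,"tz": 40,"turn": 0},
  {"tx": 0,"ty": 0,"tz": 45,"turn": 0},
  {"tx": 0,"ty": 0,"tz": 45,"turn": 0},
])

```text
clock: 9.95
tool_pos: [0.4605, -0.2643, 0.0884]
ee_rot: [3.14, 0.0, 3.14]
wrist_force: [0.6, -0.2, -1.3]
finger_gap: 0.359
finger_force: 40.2
```

Emit:
send_rows([
  {"tx": 0,"ty": 0,"tz": 25,"turn": 0},
  {"tx": 0,"ty": 0,"tz": 5,"turn": 0},
  {"tx": 0,"ty": 0,"tz": 0,"turn": 0},
  {"tx": 0,"ty": 0,"tz": 0,"turn": 0},
])

```text
clock: 10.35
tool_pos: [0.4625, -0.2647, 0.0616]
ee_rot: [-3.141, 0.003, -3.141]
wrist_force: [0.7, 0.1, -1.3]
finger_gap: 0.355
finger_force: 40.1
```

Emit:
send_rows([
  {"tx": 0,"ty": 0,"tz": 8,"turn": 0},
  {"tx": 0,"ty": 0,"tz": 7,"turn": 0},
  {"tx": 0,"ty": 0,"tz": 5,"turn": 0},
  {"tx": 0,"ty": 0,"tz": 3,"turn": 0},
  {"tx": 0,"ty": 0,"tz": 0,"turn": 0},
  {"tx": 0,"ty": 0,"tz": 0,"turn": 0},
])

```text
clock: 10.95
tool_pos: [0.4611, -0.2644, 0.0385]
ee_rot: [-3.141, -0.0, -3.141]
wrist_force: [-1.8, 2.2, 8.3]
finger_gap: 0.358
finger_force: 41.0
```

Emit:
send_rows([
  {"tx": 0,"ty": 0,"tz": 0,"turn": 0},
  {"tx": 0,"ty": 0,"tz": 0,"turn": 0},
  {"tx": 0,"ty": 0,"tz": 0,"turn": 0},
  {"tx": 0,"ty": 0,"tz": 0,"turn": 0},
  {"tx": 0,"ty": 0,"tz": -20,"turn": 0},
  {"tx": 0,"ty": 0,"tz": -45,"turn": 0},
  {"tx": 0,"ty": 0,"tz": -45,"turn": 0},
  {"tx": 0,"ty": 0,"tz": -45,"turn": 0},
  {"tx": 0,"ty": 0,"tz": -48,"turn": 0},
], gripper=0.1)

```text
clock: 11.85
tool_pos: [0.4606, -0.2643, 0.2418]
ee_rot: [3.141, -0.001, -3.142]
wrist_force: [0.5, -0.5, -0.4]
finger_gap: 0.55
finger_force: 0.0
```

Emit:
send_rows([
  {"tx": -5.2,"ty": 36,"tz": 0,"turn": 0},
  {"tx": -5.2,"ty": 36,"tz": 0,"turn": 0},
  {"tx": -5.2,"ty": 36,"tz": 0,"turn": 0},
  {"tx": -5.2,"ty": 36,"tz": 0,"turn": 0},
  {"tx": -5.2,"ty": 37,"tz": 0,"turn": 0},
  {"tx": -5.2,"ty": 37,"tz": 0,"turn": 0},
  {"tx": -5.2,"ty": 37,"tz": 0,"turn": 0},
  {"tx": -5.2,"ty": 37,"tz": 0,"turn": 0},
  {"tx": -5.2,"ty": 37,"tz": 0,"turn": 0},
  {"tx": -5.2,"ty": 36,"tz": 0,"turn": 0},
  {"tx": 0,"ty": 0,"tz": 0,"turn": 0},
  {"tx": 0,"ty": 0,"tz": 0,"turn": 0},
])

```text
clock: 13.05
tool_pos: [0.5129, 0.1011, 0.2398]
ee_rot: [-3.141, -0.001, -3.14]
wrist_force: [-0.6, -0.0, -0.8]
finger_gap: 0.554
finger_force: 0.0
```

```bash
python3 - 2>/dev/null <<'E'
from h import *
print(np.round(np.array(r.read_state()["tool_pos"])*1000,1))
for n in("top","scene"):
    p,P=look(n)
    for c in((.519,-.209),(.508,-.272),(.472,-.202),(.565,-.216),(.462,-.265)):
        try: print(n,circ(P,c,.036,.062))
        except Exception as e: print("x")
    for c in((.473,.102),(.514,.1)):
        try: print("spare",circ(P,c,.16,.176))
        except Exception as e: print("x")
E
```

```text
[512.9 101.1 239.8]
top (519.1, -208.2, 16.0, 45.0)
top (509.3, -271.3, 15.6, 44.2)
top (472.6, -201.2, 15.9, 44.9)
top (564.1, -214.3, 16.1, 45.1)
top (461.9, -262.0, 16.0, 44.2)
spare (472.4, 102.7, 15.8, 168.7)
spare (503.0, 96.4, 9.4, 169.5)
scene (518.8, -209.7, 16.3, 44.1)
scene (508.4, -272.6, 16.9, 44.2)
scene (471.5, -203.8, 17.6, 44.0)
scene (563.0, -216.8, 17.0, 44.2)
scene (460.8, -264.1, 16.5, 44.0)
spare (472.0, 101.0, 16.3, 167.4)
spare (514.6, 100.4, 17.2, 167.4)
```

Emit:
send_rows([
  {"tx": 0,"ty": 0,"tz": 25,"turn": 0},
  {"tx": 0,"ty": 0,"tz": 25,"turn": 0},
  {"tx": 0,"ty": 0,"tz": 18,"turn": 0},
  {"tx": 0,"ty": 0,"tz": 12,"turn": 0},
  {"tx": 0,"ty": 0,"tz": 0,"turn": 0},
  {"tx": 0,"ty": 0,"tz": 0,"turn": 0},
])

```text
clock: 13.75
tool_pos: [0.5137, 0.1001, 0.161]
ee_rot: [3.142, 0.001, 3.141]
wrist_force: [0.6, -0.6, 0.2]
finger_gap: 0.552
finger_force: 0.0
```

Emit:
send_rows([
  {"tx": 0,"ty": 0,"tz": 0,"turn": 0},
  {"tx": 0,"ty": 0,"tz": 0,"turn": 0},
  {"tx": 0,"ty": 0,"tz": 0,"turn": 0},
  {"tx": 0,"ty": 0,"tz": 0,"turn": 0},
  {"tx": 0,"ty": 0,"tz": 0,"turn": 0},
  {"tx": 0,"ty": 0,"tz": 0,"turn": 0},
  {"tx": 0,"ty": 0,"tz": -20,"turn": 0},
  {"tx": 0,"ty": 0,"tz": -40,"turn": 0},
  {"tx": 0,"ty": 0,"tz": 0,"turn": 0},
], gripper=-1)

```text
clock: 14.65
tool_pos: [0.5159, 0.1016, 0.2252]
ee_rot: [3.138, 0.01, -3.14]
wrist_force: [1.6, 0.0, -0.6]
finger_gap: 0.354
finger_force: 39.9
```

Emit:
send_rows([
  {"tx": -4.1,"ty": -38,"tz": 0,"turn": 0},
  {"tx": -4.1,"ty": -38,"tz": 0,"turn": 0},
  {"tx": -4.1,"ty": -38,"tz": 0,"turn": 0},
  {"tx": -4.1,"ty": -38,"tz": 0,"turn": 0},
  {"tx": -4.1,"ty": -38,"tz": 0,"turn": 0},
  {"tx": -4.1,"ty": -38,"tz": 0,"turn": 0},
  {"tx": -4.1,"ty": -38,"tz": 0,"turn": 0},
  {"tx": -4.1,"ty": -38,"tz": 0,"turn": 0},
  {"tx": -4.1,"ty": -38,"tz": 0,"turn": 0},
  {"tx": -4.1,"ty": -38,"tz": 0,"turn": 0},
  {"tx": 0,"ty": 0,"tz": 40,"turn": 0},
  {"tx": 0,"ty": 0,"tz": 45,"turn": 0},
])

```text
clock: 15.85
tool_pos: [0.5549, -0.2808, 0.1349]
ee_rot: [-3.141, 0.004, 3.139]
wrist_force: [1.0, 1.3, -1.8]
finger_gap: 0.36
finger_force: 40.1
```

Emit:
send_rows([
  {"tx": 0,"ty": 0,"tz": 45,"turn": 0},
  {"tx": 0,"ty": 0,"tz": 25,"turn": 0},
  {"tx": 0,"ty": 0,"tz": 5,"turn": 0},
  {"tx": 0,"ty": 0,"tz": 0,"turn": 0},
  {"tx": 0,"ty": 0,"tz": 0,"turn": 0},
])

```text
clock: 16.35
tool_pos: [0.5555, -0.2797, 0.0619]
ee_rot: [-3.141, 0.003, -3.141]
wrist_force: [-0.0, 0.5, -0.6]
finger_gap: 0.353
finger_force: 40.0
```

Emit:
send_rows([
  {"tx": 0,"ty": 0,"tz": 8,"turn": 0},
  {"tx": 0,"ty": 0,"tz": 7,"turn": 0},
  {"tx": 0,"ty": 0,"tz": 5,"turn": 0},
  {"tx": 0,"ty": 0,"tz": 3,"turn": 0},
  {"tx": 0,"ty": 0,"tz": 0,"turn": 0},
  {"tx": 0,"ty": 0,"tz": 0,"turn": 0},
])

```text
clock: 16.95
tool_pos: [0.5543, -0.2794, 0.0375]
ee_rot: [-3.142, 0.0, -3.141]
wrist_force: [-1.2, 1.3, 2.1]
finger_gap: 0.359
finger_force: 40.3
```

Emit:
send_rows([
  {"tx": 0,"ty": 0,"tz": 0,"turn": 0},
  {"tx": 0,"ty": 0,"tz": 0,"turn": 0},
  {"tx": 0,"ty": 0,"tz": 0,"turn": 0},
  {"tx": 0,"ty": 0,"tz": 0,"turn": 0},
  {"tx": 0,"ty": 0,"tz": -20,"turn": 0},
  {"tx": 0,"ty": 0,"tz": -45,"turn": 0},
  {"tx": 0,"ty": 0,"tz": -45,"turn": 0},
  {"tx": 0,"ty": 0,"tz": -45,"turn": 0},
  {"tx": 0,"ty": 0,"tz": -48,"turn": 0},
  {"tx": 15,"ty": 35,"tz": 0,"turn": 0},
  {"tx": 15,"ty": 35,"tz": 0,"turn": 0},
  {"tx": 0,"ty": 0,"tz": 0,"turn": 0},
], gripper=0.1)

```text
clock: 18.15
tool_pos: [0.5225, -0.2068, 0.2412]
ee_rot: [3.14, 0.001, -3.139]
wrist_force: [0.8, 0.8, 0.3]
finger_gap: 0.549
finger_force: 0.0
```

```bash
python3 - 2>/dev/null <<'E'
from h import *
print(np.round(np.array(r.read_state()["tool_pos"])*1000,1))
for n in("top","scene"):
    p,P=look(n)
    for c in((.519,-.209),(.508,-.272),(.472,-.202),(.565,-.216),(.462,-.265),(.555,-.28)):
        try: print(n,circ(P,c,.036,.062))
        except Exception as e: print("x")
    print("spare",circ(P,(.473,.102),.16,.176),"bush",circ(P,(.427,.105),.136,.145))
    print("binrim",mar(box(P,.36,.66,.21,.41,.050,.058)))
    h=box(P,.36,.66,.25,.47,.074,.095);print("handle",mar(h))
E
```

```text
[ 522.5 -206.8  241.2]
top (519.3, -208.1, 15.8, 45.8)
top (509.3, -271.6, 16.2, 44.0)
top (472.6, -200.4, 15.8, 45.3)
top (0.0, 0.0, 0.0, nan)
top (461.8, -262.0, 15.8, 44.1)
top (0.0, 0.0, 0.0, nan)
spare (472.6, 103.2, 16.0, 169.7) bush (427.2, 103.1, 20.3, 141.5)
binrim [[487.3, 313.0], [151.6, 200.2], 80.8]
handle [[498.2, 384.8], [12.0, 87.1], 80.6]
scene (519.2, -209.9, 16.5, 44.3)
scene (509.2, -272.9, 16.7, 44.0)
scene (472.1, -202.8, 16.7, 43.8)
scene (563.3, -215.3, 16.8, 44.4)
scene (459.8, -263.3, 17.3, 44.0)
scene (553.3, -278.3, 17.7, 44.2)
spare (472.0, 100.6, 17.1, 167.4) bush (426.5, 100.1, 21.0, 141.6)
binrim [[485.9, 310.2], [154.2, 204.1], 81.0]
handle [[499.4, 382.0], [10.1, 88.5], 80.9]
```

Emit:
send_rows([
  {"tx": 1.9,"ty": 42,"tz": 0,"turn": 0},
  {"tx": 1.9,"ty": 42,"tz": 0,"turn": 0},
  {"tx": 1.9,"ty": 42,"tz": 0,"turn": 0},
  {"tx": 1.9,"ty": 42,"tz": 0,"turn": 0},
  {"tx": 1.9,"ty": 42,"tz": 0,"turn": 0},
  {"tx": 1.9,"ty": 42,"tz": 0,"turn": 0},
  {"tx": 1.9,"ty": 42,"tz": 0,"turn": 0},
  {"tx": 1.9,"ty": 42,"tz": 0,"turn": 0},
  {"tx": 1.9,"ty": 42,"tz": 0,"turn": 0},
  {"tx": 1.9,"ty": 42,"tz": 0,"turn": 0},
  {"tx": 1.9,"ty": 43,"tz": 0,"turn": 0},
  {"tx": 1.9,"ty": 43,"tz": 0,"turn": 0},
])

```text
clock: 19.45
tool_pos: [0.502, 0.298, 0.24]
ee_rot: [-3.141, 0.0, 3.141]
wrist_force: [0.7, -0.4, 1.2]
finger_gap: 0.551
finger_force: 0.0
```

Emit:
send_rows([
  {"tx": 1.9,"ty": 43,"tz": 0,"turn": 0},
  {"tx": 1.5,"ty": 44,"tz": 0,"turn": 0},
  {"tx": 0,"ty": 0,"tz": 0,"turn": 4.6},
  {"tx": 0,"ty": 0,"tz": 0,"turn": 4.6},
  {"tx": 0,"ty": 0,"tz": 40,"turn": 0},
  {"tx": 0,"ty": 0,"tz": 40,"turn": 0},
  {"tx": 0,"ty": 0,"tz": 30,"turn": 0},
  {"tx": 0,"ty": 0,"tz": 20,"turn": 0},
  {"tx": 0,"ty": 0,"tz": 0,"turn": 0},
  {"tx": 0,"ty": 0,"tz": 0,"turn": 0},
])

```text
clock: 20.45
tool_pos: [0.4989, 0.3836, 0.1102]
ee_rot: [-3.141, 0.0, 2.981]
wrist_force: [0.3, -0.3, 0.5]
finger_gap: 0.552
finger_force: 0.0
```

Emit:
send_rows([
  {"tx": 0,"ty": 0,"tz": 12,"turn": 0},
  {"tx": 0,"ty": 0,"tz": 12,"turn": 0},
  {"tx": 0,"ty": 0,"tz": 8,"turn": 0},
  {"tx": 0,"ty": 0,"tz": 0,"turn": 0},
  {"tx": 0,"ty": 0,"tz": 0,"turn": 0},
])

```text
clock: 20.95
tool_pos: [0.498, 0.3836, 0.0782]
ee_rot: [-3.141, 0.0, 2.981]
wrist_force: [-0.4, -0.2, 0.5]
finger_gap: 0.551
finger_force: 0.0
```

Emit:
send_rows([
  {"tx": 0,"ty": 0,"tz": 0,"turn": 0},
  {"tx": 0,"ty": 0,"tz": 0,"turn": 0},
  {"tx": 0,"ty": 0,"tz": 0,"turn": 0},
  {"tx": 0,"ty": 0,"tz": 0,"turn": 0},
  {"tx": 0,"ty": 0,"tz": 0,"turn": 0},
  {"tx": 0,"ty": 0,"tz": 0,"turn": 0},
  {"tx": 0,"ty": 0,"tz": 0,"turn": 0},
  {"tx": 0,"ty": 0,"tz": 0,"turn": 0},
], gripper=-1, squeeze=50)

```text
clock: 21.75
tool_pos: [0.4981, 0.3839, 0.0789]
ee_rot: [3.141, 0.001, 2.982]
wrist_force: [-1.1, 0.2, 4.7]
finger_gap: 0.094
finger_force: 49.0
```

Emit:
send_rows([
  {"tx": 0,"ty": 0,"tz": -0.5,"turn": -2},
  {"tx": 0,"ty": 0,"tz": 0,"turn": -3},
  {"tx": 0,"ty": 0,"tz": 0,"turn": -3},
  {"tx": 0,"ty": 0,"tz": 0,"turn": -3},
  {"tx": 2,"ty": -14,"tz": 0,"turn": 0},
  {"tx": 2,"ty": -14,"tz": 0,"turn": 0},
  {"tx": 2,"ty": -14,"tz": 0,"turn": 0},
  {"tx": 2,"ty": -14,"tz": 0,"turn": 0},
  {"tx": 2,"ty": -14,"tz": 0,"turn": 0},
  {"tx": 2,"ty": -10,"tz": 0,"turn": 0},
  {"tx": 0,"ty": 0,"tz": 0,"turn": 0},
])

```text
clock: 22.85
tool_pos: [0.4878, 0.3003, 0.0789]
ee_rot: [-3.138, -0.002, -3.111]
wrist_force: [1.5, -3.3, 3.6]
finger_gap: 0.092
finger_force: 49.4
```

```bash
python3 - 2>/dev/null <<'E'
from h import *
s=r.read_state();print(np.round(np.array(s["tool_pos"])*1000,1),np.round(s["wrist_force"],1))
for n in("top","scene"):
    p,P=look(n)
    print("binrim",mar(box(P,.36,.6,.165,.36,.050,.058)))
    print("base",mar(box(P,.33,.66,-.05,.14,.008,.016)))
    f=box(P,.37,.57,-.06,.165,.127,.134);print("floor",mar(f))
    q=box(P,.37,.6,-.06,.18,.144,.153)
    w=q[(q[:,1]<-32)];print("backwall",np.polyfit(w[:,0],w[:,1],1),w.min(0),w.max(0))
E
```

```text
[487.8 300.3  78.9] [ 1.5 -3.3  3.6]
binrim [[491.2, 234.3], [201.3, 138.0], 1.3]
base [[495.1, 41.8], [269.8, 172.1], 2.6]
floor [[474.7, 63.0], [193.3, 198.5], 1.2]
backwall [ 3.89481997e-02 -5.52660508e+01] [414.15483997 -40.54436106 144.39577669] [583.6420337  -32.11649036 152.6429748 ]
binrim [[490.0, 232.7], [203.0, 142.6], 2.6]
base [[494.0, 45.5], [271.5, 162.1], 2.0]
floor [[474.3, 60.7], [175.3, 208.1], 4.5]
backwall [ 3.50213799e-02 -5.51220184e+01] [412.48315481 -42.33738612 144.07134596] [583.17015734 -32.20610971 151.40115695]
```

Emit:
send_rows([
  {"tx": 0,"ty": 0,"tz": 0,"turn": 0},
  {"tx": 1,"ty": -8,"tz": 0,"turn": 0},
  {"tx": 1,"ty": -8,"tz": 0,"turn": 0},
  {"tx": 1,"ty": -5,"tz": 0,"turn": 0},
  {"tx": 0,"ty": 0,"tz": 0,"turn": 0},
  {"tx": 0,"ty": 0,"tz": 0,"turn": 0},
  {"tx": 0,"ty": 0,"tz": 0,"turn": 0},
])

```text
clock: 23.65
tool_pos: [0.4861, 0.2816, 0.0789]
ee_rot: [-3.14, -0.0, -3.11]
wrist_force: [1.5, -0.8, 3.3]
finger_gap: 0.091
finger_force: 49.6
```

```bash
python3 - 2>/dev/null <<'E'
from h import *
s=r.read_state();print(np.round(np.array(s["tool_pos"])*1000,1),np.round(s["wrist_force"],1))
for n in("top","scene"):
    p,P=look(n)
    q=box(P,.36,.62,.1,.27,.046,.058);q=q[(q[:,0]<575)]
    print("binrim",mar(q),q.min(0),q.max(0))
    if n=="scene": cv2.imwrite("pics/s4.png",cv2.resize(p[130:330,200:440],None,fx=2.5,fy=2.5,interpolation=cv2.INTER_CUBIC)[:,:,::-1])
E
```

```text
[486.1 281.6  78.9] [ 1.5 -0.8  3.3]
binrim [[396.7, 201.3], [15.0, 137.0], 3.0] [387.55905568 132.89023971  46.92136715] [407.76137868 269.5406882   57.83795158]
binrim [[453.4, 195.8], [19.0, 196.8], 47.1] [386.30764793 134.03910687  46.00530983] [531.93273436 268.1097483   57.71602454]
```

View pics/s4.png

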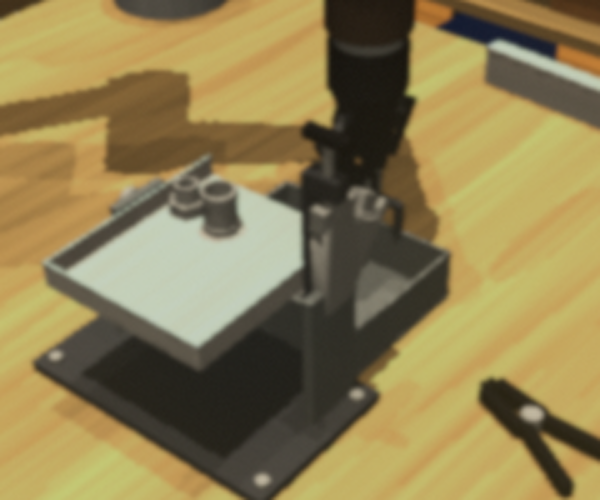

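The bin now sits under the lip. The crop shows its wall behind the quadrant at (400,300), with two pieces left on the tray. I'll nudge it a few mm closer and release.

Emit:
send_rows([
  {"tx": 0,"ty": -3,"tz": 0,"turn": 0},
  {"tx": 0,"ty": -2,"tz": 0,"turn": 0},
  {"tx": 0,"ty": 0,"tz": 0,"turn": 0},
  {"tx": 0,"ty": 0,"tz": 0,"turn": 0},
])

```text
clock: 24.15
tool_pos: [0.4864, 0.2776, 0.0789]
ee_rot: [3.141, 0.001, -3.11]
wrist_force: [0.6, 4.2, 2.0]
finger_gap: 0.094
finger_force: 49.4
```

Emit:
send_rows([
  {"tx": 0,"ty": 0,"tz": 0,"turn": 0},
  {"tx": 0,"ty": 0,"tz": 0,"turn": 0},
  {"tx": 0,"ty": 0,"tz": 0,"turn": 0},
  {"tx": 0,"ty": 0,"tz": 0,"turn": 0},
  {"tx": 0,"ty": 0,"tz": 0,"turn": 0},
  {"tx": 0,"ty": 0,"tz": -15,"turn": 0},
  {"tx": 0,"ty": 0,"tz": -40,"turn": 0},
  {"tx": 0,"ty": 0,"tz": -45,"turn": 0},
  {"tx": 0,"ty": 0,"tz": -45,"turn": 0},
  {"tx": 0,"ty": 0,"tz": -45,"turn": 0},
  {"tx": 0,"ty": 0,"tz": -45,"turn": 0},
  {"tx": 0,"ty": 0,"tz": -30,"turn": 0},
], gripper=0.3)

```text
clock: 25.35
tool_pos: [0.4866, 0.2771, 0.3478]
ee_rot: [3.139, 0.004, -3.11]
wrist_force: [0.9, -0.3, 0.6]
finger_gap: 0.649
finger_force: 0.0
```

```bash
python3 - 2>/dev/null <<'E'
from h import *
s=r.read_state();print(np.round(np.array(s["tool_pos"])*1000,1),s["q"],s["ee_rot"])
for n in("top","scene"):
    p,P=look(n)
    q=box(P,.36,.62,.1,.27,.046,.058);q=q[(q[:,0]<410)]
    print("binrim",q.min(0),q.max(0))
    h=box(P,.36,.66,.24,.4,.074,.095);print("handle",mar(h))
    b=box(P,.55,.68,.04,.14,.268,.3);print("bar",mar(b))
E
```

```text
[486.6 277.1 347.8] [ 8.07421471e-01  2.15384117e-01  2.92302150e-02  8.73566208e-04
 -1.37990995e+00 -2.34667598e+00] [ 3.13889112  0.00397924 -3.1098925 ]
binrim [377.67456754 122.78129867  46.37742255] [407.71050859 269.90172488  57.95282609]
handle [[474.4, 275.0], [87.1, 10.3], 2.4]
bar [[602.4, 90.5], [40.0, 13.2], 1.6]
binrim [374.92574769 246.64515178  46.11265863] [409.19533833 269.78032867  57.84717273]
handle [[496.3, 273.9], [48.4, 3.8], 2.3]
bar [[603.0, 87.5], [41.2, 14.4], 4.7]
```

Emit:
send_rows([
  {"tx": 0,"ty": 0,"tz": 0,"turn": -8.2},
  {"tx": 0,"ty": 0,"tz": 0,"turn": -8.2},
  {"tx": 0,"ty": 0,"tz": 0,"turn": -8.2},
  {"tx": 0,"ty": 0,"tz": 0,"turn": -8.2},
  {"tx": 0,"ty": 0,"tz": 0,"turn": -8.2},
  {"tx": 0,"ty": 0,"tz": 0,"turn": -8.2},
  {"tx": 0,"ty": 0,"tz": 0,"turn": -8.2},
  {"tx": 0,"ty": 0,"tz": 0,"turn": -8.2},
  {"tx": 0,"ty": 0,"tz": 0,"turn": -8.2},
  {"tx": 0,"ty": 0,"tz": 0,"turn": -8.2},
  {"tx": 0,"ty": 0,"tz": 0,"turn": -8.2},
])

```text
clock: 26.55
tool_pos: [0.4858, 0.2768, 0.3426]
ee_rot: [3.14, -0.001, -1.53]
wrist_force: [0.0, -0.2, -0.2]
finger_gap: 0.651
finger_force: 0.0
```

Emit:
send_rows([
  {"tx": 32,"ty": -18.3,"tz": 0,"turn": 0},
  {"tx": 32,"ty": -18.3,"tz": 0,"turn": 0},
  {"tx": 32,"ty": -18.3,"tz": 0,"turn": 0},
  {"tx": 32,"ty": -18.3,"tz": 0,"turn": 0},
  {"tx": 32,"ty": -18.3,"tz": 0,"turn": 0},
  {"tx": 32,"ty": -18.3,"tz": 0,"turn": 0},
  {"tx": 0,"ty": 0,"tz": 20,"turn": 0},
  {"tx": 0,"ty": 0,"tz": 15,"turn": 0},
  {"tx": 0,"ty": 0,"tz": 0,"turn": 0},
  {"tx": 0,"ty": 0,"tz": 0,"turn": 0},
])

```text
clock: 27.55
tool_pos: [0.6026, 0.0889, 0.3084]
ee_rot: [3.14, -0.001, -1.536]
wrist_force: [-0.1, -0.4, -0.6]
finger_gap: 0.648
finger_force: 0.0
```

```bash
python3 - 2>/dev/null <<'E'
from h import *
s=r.read_state();print(np.round(np.array(s["tool_pos"])*1000,1),np.round(s["q"],2),s["ee_rot"])
for n in("top","scene"):
    p,P=look(n)
    q=box(P,.36,.62,.1,.27,.046,.058);q=q[(q[:,0]<410)]
    print("binrim",q.min(0),q.max(0))
    h=box(P,.36,.66,.24,.4,.074,.095);print("handle",mar(h))
    b=box(P,.55,.68,.04,.14,.268,.289);print("bar",mar(b))
    b=box(P,.53,.68,.0,.16,.292,.33);print("fing",mar(b),b.min(0),b.max(0))
    if n=="scene": cv2.imwrite("pics/s5.png",cv2.resize(p[100:300,220:460],None,fx=2.5,fy=2.5,interpolation=cv2.INTER_CUBIC)[:,:,::-1])
E
```

```text
[602.6  88.9 308.4] [ 0.41  0.32  0.08  0.   -1.33 -0.38] [ 3.14038376e+00 -8.37966919e-04 -1.53550433e+00]
binrim [380.33649136 122.98041692  47.61382843] [407.75829783 187.98006125  57.92437412]
handle [[0.0, 0.0], [0.0, 0.0], 0.0]
bar [[0.0, 0.0], [0.0, 0.0], 0.0]
fing [[570.1, 78.6], [2.0, 3.6], 48.5] [569.37478298  77.91759522 304.03145647] [572.13326154  80.49331308 314.91424479]
binrim [374.85815545 246.60282705  46.1906375 ] [409.48775202 269.82759037  57.66970195]
handle [[496.7, 273.4], [6.8, 48.8], 89.7]
bar [[602.1, 86.7], [41.3, 14.1], 6.8]
fing [[602.6, 87.9], [85.9, 25.3], 1.5] [559.7399818   74.42642349 302.95386304] [645.66064914  99.72834327 329.97544525]
```

View pics/s5.png

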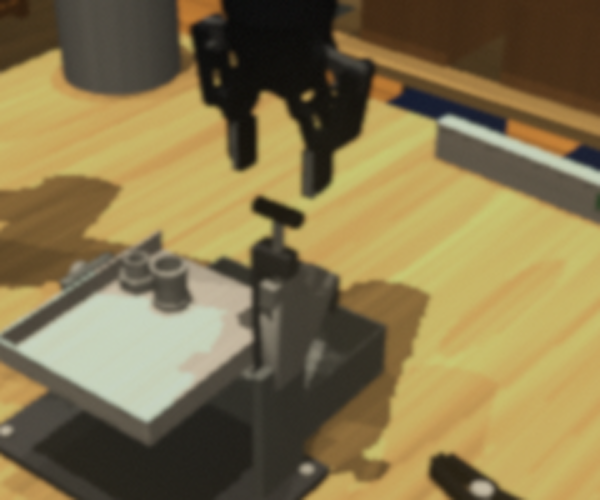

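The open fingers straddle the T-bar: the bar is at (278,212) in the crop, with the fingers at (243,145) and (317,170). I'll descend and grip its ends.

Emit:
send_rows([
  {"tx": 0.8,"ty": 0.2,"tz": 12,"turn": 0},
  {"tx": 0,"ty": 0,"tz": 12,"turn": 0},
  {"tx": 0,"ty": 0,"tz": 12,"turn": 0},
  {"tx": 0,"ty": 0,"tz": 0,"turn": 0},
  {"tx": 0,"ty": 0,"tz": 0,"turn": 0},
])

```text
clock: 28.15
tool_pos: [0.6025, 0.0882, 0.2723]
ee_rot: [3.141, -0.001, -1.536]
wrist_force: [-0.5, 0.0, -0.1]
finger_gap: 0.653
finger_force: 0.0
```

Emit:
send_rows([
  {"tx": 0,"ty": 0,"tz": 0,"turn": 0},
  {"tx": 0,"ty": 0,"tz": 0,"turn": 0},
  {"tx": 0,"ty": 0,"tz": 0,"turn": 0},
  {"tx": 0,"ty": 0,"tz": 0,"turn": 0},
  {"tx": 0,"ty": 0,"tz": 0,"turn": 0},
  {"tx": 0,"ty": 0,"tz": 0,"turn": 0},
], gripper=-1, squeeze=70)

```text
clock: 28.75
tool_pos: [0.6021, 0.0881, 0.2738]
ee_rot: [3.141, -0.0, -1.536]
wrist_force: [-5.2, -0.4, 6.0]
finger_gap: 0.447
finger_force: 70.7
```

Emit:
send_rows([
  {"tx": 0,"ty": 0,"tz": -4,"turn": 0},
  {"tx": 0,"ty": 0,"tz": -4,"turn": 0},
  {"tx": 0,"ty": 0,"tz": -4,"turn": 0},
  {"tx": 0,"ty": 0,"tz": -4,"turn": 0},
  {"tx": 0,"ty": 0,"tz": 0,"turn": 0},
  {"tx": 0,"ty": 0,"tz": 0,"turn": 0},
])

```text
clock: 29.35
tool_pos: [0.6019, 0.0881, 0.2879]
ee_rot: [3.139, -0.0, -1.536]
wrist_force: [-3.3, -1.5, -9.0]
finger_gap: 0.447
finger_force: 71.2
```

```bash
python3 - 2>/dev/null <<'E'
from h import *
s=r.read_state();print(np.round(np.array(s["tool_pos"])*1000,1),np.round(s["wrist_force"],1))
for n in("scene",):
    p,P=look(n)
    q=box(P,.55,.68,.06,.12,.225,.265);print("block/stem");
    for z in range(225,305,5):
        k=q=box(P,.595,.611,.07,.11,z/1e3,z/1e3+.005); print(z,len(k),np.round([k[:,1].min(),k[:,1].max()]) if len(k) else "")
    cv2.imwrite("pics/s6.png",cv2.resize(p[150:260,280:400],None,fx=5,fy=5,interpolation=cv2.INTER_CUBIC)[:,:,::-1])
E
```

```text
[601.9  88.1 287.9] [-3.3 -1.5 -9. ]
block/stem
225 11 [81. 84.]
230 14 [80. 84.]
235 15 [80. 83.]
240 22 [79. 96.]
245 30 [82. 96.]
250 9 [84. 90.]
255 8 [83. 90.]
260 11 [83. 89.]
265 13 [83. 88.]
270 12 [85. 89.]
275 13 [84. 91.]
280 9 [84. 89.]
285 7 [81. 84.]
290 27 [81. 87.]
295 25 [84. 91.]
300 0
```

View pics/s6.png

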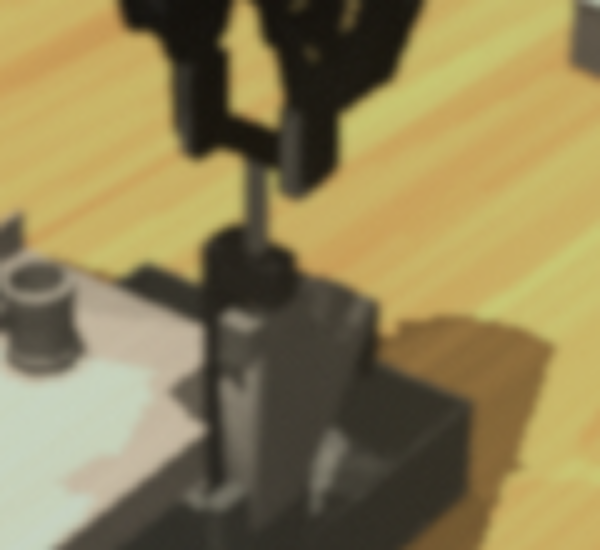

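The pin is pulled: the bar sits about 15 mm higher in the crop, and the wrist force is -9 N as expected. I'll swing the tray along the arc.

Emit:
send_rows([
  {"tx": -8,"ty": 0,"tz": 0.2,"turn": 0},
  {"tx": -8,"ty": 0,"tz": 0.6,"turn": 0},
  {"tx": -8,"ty": 0,"tz": 1,"turn": 0},
  {"tx": -7.9,"ty": 0,"tz": 1.4,"turn": 0},
  {"tx": -7.8,"ty": 0,"tz": 1.8,"turn": 0},
  {"tx": -7.7,"ty": 0,"tz": 2.2,"turn": 0},
  {"tx": -7.6,"ty": 0,"tz": 2.5,"turn": 0},
])

```text
clock: 30.1
tool_pos: [0.5997, 0.1424, 0.2791]
ee_rot: [3.139, -0.004, -1.533]
wrist_force: [-2.5, -6.6, -7.0]
finger_gap: 0.446
finger_force: 70.9
```

Emit:
send_rows([
  {"tx": -7.5,"ty": 0,"tz": 3,"turn": 0},
  {"tx": -7.3,"ty": 0,"tz": 3.3,"turn": 0},
  {"tx": -7.1,"ty": 0,"tz": 3.7,"turn": 0},
  {"tx": -6.9,"ty": 0,"tz": 4,"turn": 0},
  {"tx": -6.8,"ty": 0,"tz": 4.3,"turn": 0},
  {"tx": -6.5,"ty": 0,"tz": 4.7,"turn": 0},
  {"tx": -6.3,"ty": 0,"tz": 5,"turn": 0},
  {"tx": 0,"ty": 0,"tz": 0,"turn": 0},
])

```text
clock: 30.9
tool_pos: [0.5979, 0.1928, 0.2529]
ee_rot: [3.141, -0.0, -1.532]
wrist_force: [-7.1, 0.2, -0.7]
finger_gap: 0.414
finger_force: 69.7
```

```bash
python3 - 2>/dev/null <<'E'
from h import *
s=r.read_state();print(np.round(np.array(s["tool_pos"])*1000,1),np.round(s["wrist_force"],1),s["finger_gap"])
p,P=look("scene")
cv2.imwrite("pics/s7.png",cv2.resize(p[140:300,210:410],None,fx=4,fy=3.75,interpolation=cv2.INTER_CUBIC)[:,:,::-1])
E
```

```text
[597.9 192.8 252.9] [-7.1  0.2 -0.7] 0.4135886085341143
```

View pics/s7.png

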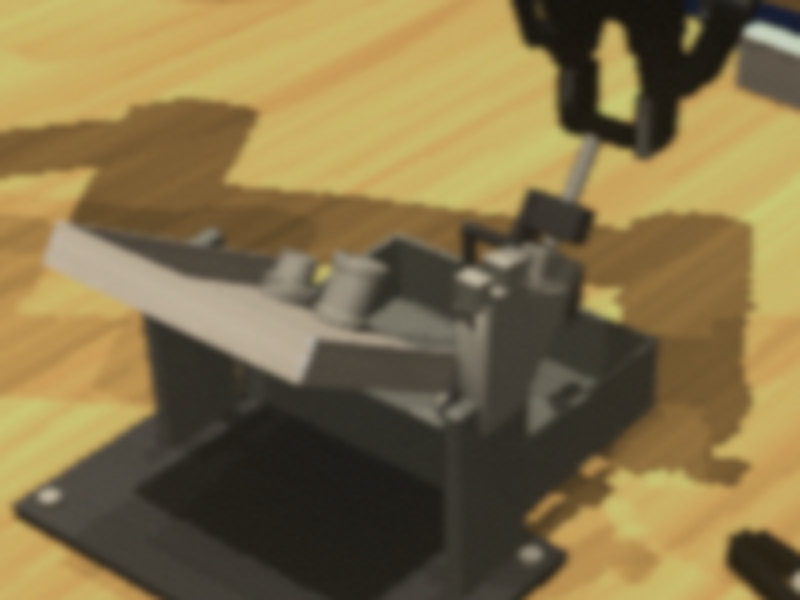

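The bar has slipped to the fingertips, at (610,130) in the crop. The tray is part way over and the pieces are still on it. I'll measure the tilt.

```bash
python3 - 2>/dev/null <<'E'
from h import *
p,P=look("scene")
k=P.reshape(-1,3)*1000
# stem/bar between fingers x 592..608, outward of block
q=box(P,.575,.62,.10,.22,.19,.26)
for z in range(190,260,5):
    m=q[(q[:,2]>z)&(q[:,2]<z+5)]
    if len(m): print(z,len(m),np.round(m.min(0)),np.round(m.max(0)))
# tray floor plane
f=box(P,.42,.565,-.03,.08,.10,.22); 
A=np.c_[f[:,:2],np.ones(len(f))]
from scipy.optimize import least_squares
s=least_squares(lambda a:A@a-f[:,2],[0,0,150],loss="soft_l1",f_scale=2).x; print(s,"tilt",np.arctan(-s[1]),len(f))
q=box(P,.44,.5,.05,.2,.12,.2)
E
```

```text
190 30 [601. 101. 190.] [609. 154. 195.]
195 34 [598. 101. 195.] [609. 146. 200.]
200 41 [583. 101. 200.] [609. 149. 205.]
205 62 [582. 100. 205.] [614. 152. 210.]
210 55 [582. 102. 210.] [614. 153. 215.]
215 88 [581. 100. 215.] [614. 156. 220.]
220 57 [582. 138. 220.] [615. 159. 225.]
225 62 [583. 140. 225.] [614. 157. 230.]
230 22 [581. 143. 230.] [608. 161. 234.]
235 15 [594. 154. 236.] [603. 164. 239.]
240 14 [596. 160. 240.] [604. 166. 245.]
245 20 [576. 164. 245.] [619. 185. 250.]
250 27 [579. 166. 251.] [619. 205. 255.]
255 53 [578. 168. 255.] [619. 204. 260.]
[ 4.50153854e-02 -7.59671676e-01  1.75616348e+02] tilt 0.6496623003436218 821
```

Emit:
send_rows([
  {"tx": 0,"ty": 0,"tz": 0,"turn": 0},
  {"tx": 0,"ty": 0,"tz": 0,"turn": 0},
  {"tx": 0,"ty": 0,"tz": 0,"turn": 0},
  {"tx": 0,"ty": 0,"tz": 0,"turn": 0},
  {"tx": 0,"ty": 0,"tz": 0,"turn": 0},
  {"tx": 0,"ty": 0,"tz": -20,"turn": 0},
  {"tx": 0,"ty": 0,"tz": -40,"turn": 0},
  {"tx": 0,"ty": 0,"tz": 0,"turn": 0},
  {"tx": 0,"ty": 0,"tz": 0,"turn": 0},
], gripper=0.3)

```text
clock: 31.9
tool_pos: [0.5995, 0.1918, 0.3126]
ee_rot: [-3.139, 0.002, -1.536]
wrist_force: [-0.1, -0.4, 0.2]
finger_gap: 0.648
finger_force: 0.0
```

```bash
cat >> h.py <<'E'
def lever(P):
    b=box(P,.575,.63,.06,.23,.20,.30); 
    # points along lever: angle about pivot of the bar (farthest from the pivot)
    d=b[:,1:]-np.array([86.8,130]); R=np.hypot(*d.T); k=R>R.max()-6; m=R>136
    return len(b),"Rmax",round(R.max(),1),"ang far",np.round(np.median(np.arctan2(d[k,0],d[k,1])),3),"ang stem",np.round(np.median(np.arctan2(d[m,0],d[m,1])),3),"bar",np.round(b[k].min(0)),np.round(b[k].max(0))
E
python3 - 2>/dev/null <<'E'
from h import *
s=r.read_state();print(np.round(np.array(s["tool_pos"])*1000,1),np.round(s["wrist_force"],1))
for n in("top","scene"):
    p,P=look(n); print(n,lever(P))
    h=box(P,.36,.66,.24,.4,.074,.095);print("handle",mar(h))
cv2.imwrite("pics/s8.png",cv2.resize(p[140:300,210:410],None,fx=4,fy=3.75,interpolation=cv2.INTER_CUBIC)[:,:,::-1])
E
```

```text
[599.5 191.8 312.6] [-0.1 -0.4  0.2]
top (499, 'Rmax', np.float64(167.2), 'ang far', np.float64(0.605), 'ang stem', np.float64(0.596), 'bar', array([579., 174., 259.]), array([618., 186., 269.]))
handle [[474.4, 275.4], [87.0, 10.5], 1.9]
scene (753, 'Rmax', np.float64(165.5), 'ang far', np.float64(0.585), 'ang stem', np.float64(0.586), 'bar', array([578., 172., 258.]), array([619., 185., 268.]))
handle [[476.0, 273.1], [87.7, 9.0], 6.1]
```

View pics/s8.png

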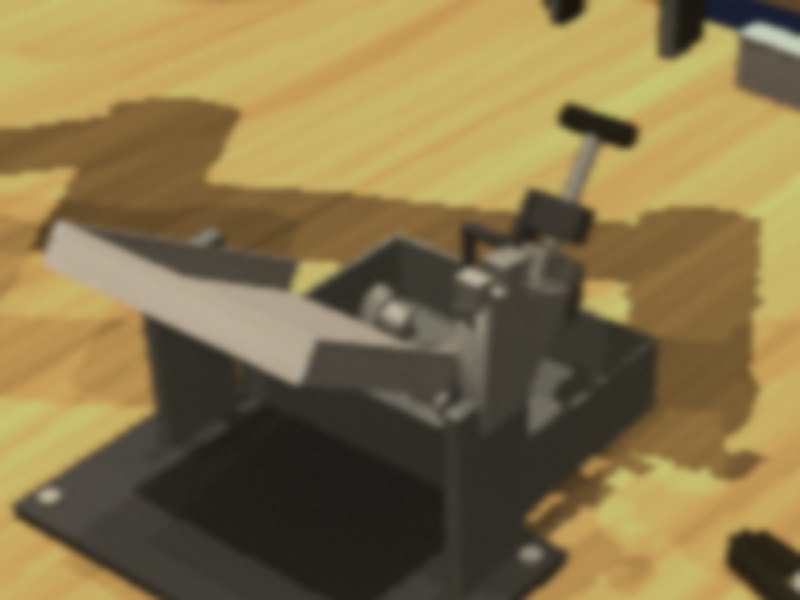

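The pieces have slid into the bin, at (390,310) in the crop. The tray rests at about 0.6 rad with the pin riding the rim. I'll turn the gripper 90° and straddle the bar off-centre, beside the stem. From there I can push the tray over to 0.74.

Emit:
send_rows([
  {"tx": 0,"ty": 0,"tz": 0,"turn": 8.2},
  {"tx": 0,"ty": 0,"tz": 0,"turn": 8.2},
  {"tx": 0,"ty": 0,"tz": 0,"turn": 8.2},
  {"tx": 0,"ty": 0,"tz": 0,"turn": 8.2},
  {"tx": 0,"ty": 0,"tz": 0,"turn": 8.2},
  {"tx": 0,"ty": 0,"tz": 0,"turn": 8.2},
  {"tx": 0,"ty": 0,"tz": 0,"turn": 8.2},
  {"tx": 0,"ty": 0,"tz": 0,"turn": 8.2},
  {"tx": 0,"ty": 0,"tz": 0,"turn": 8.2},
  {"tx": 0,"ty": 0,"tz": 0,"turn": 8.2},
  {"tx": 0,"ty": 0,"tz": 0,"turn": 8},
], gripper=-0.35)

```text
clock: 33.1
tool_pos: [0.5986, 0.1914, 0.3096]
ee_rot: [-3.14, -0.002, -3.112]
wrist_force: [-0.3, 0.2, 0.9]
finger_gap: 0.323
finger_force: 0.0
```

Emit:
send_rows([
  {"tx": -9,"ty": -8.2,"tz": 4,"turn": 0},
  {"tx": -8.4,"ty": -8.2,"tz": 4,"turn": 0},
  {"tx": 0,"ty": 0,"tz": 4,"turn": 0},
  {"tx": 0,"ty": 0,"tz": 0,"turn": 0},
  {"tx": 0,"ty": 0,"tz": 0,"turn": 0},
])

```text
clock: 33.6
tool_pos: [0.6169, 0.1756, 0.2987]
ee_rot: [-3.141, -0.001, -3.106]
wrist_force: [0.3, -0.9, 0.8]
finger_gap: 0.327
finger_force: 0.0
```

```bash
python3 - 2>/dev/null <<'E'
from h import *
s=r.read_state();print(np.round(np.array(s["tool_pos"])*1000,1),np.round(s["wrist_force"],1),s["ee_rot"],np.round(s["q"],2))
for n in("top","scene"):
    p,P=look(n)
    b=box(P,.56,.66,.12,.23,.252,.272);print(n,"bar",mar(b),b.min(0),b.max(0))
    b=box(P,.57,.66,.12,.23,.283,.31);print("fing",mar(b),b.min(0),b.max(0))
E
```

```text
[616.9 175.6 298.7] [ 0.3 -0.9  0.8] [-3.14123875e+00 -6.91680881e-04 -3.10606170e+00] [ 0.53  0.38  0.15 -0.   -1.33 -2.06]
top bar [[598.2, 177.7], [39.0, 17.1], 1.9] [578.54815034 169.1757715  252.1875135 ] [617.79156463 186.33735122 270.3469944 ]
fing [[607.8, 173.3], [5.2, 46.3], 4.6] [605.42217497 150.33077557 289.42453888] [612.17784586 196.35810615 309.35058408]
scene bar [[598.8, 175.6], [42.0, 14.8], 8.8] [577.21288801 167.90850741 252.44536795] [619.54584707 184.21971584 267.3786939 ]
fing [[619.4, 171.8], [22.1, 50.7], 5.6] [606.08105004 146.46803248 288.64518693] [629.5784624  197.93873407 309.68089087]
```

Emit:
send_rows([
  {"tx": -0.5,"ty": 4,"tz": 10,"turn": 0},
  {"tx": 0,"ty": 0,"tz": 12,"turn": 0},
  {"tx": 0,"ty": 0,"tz": 12,"turn": 0},
  {"tx": 0,"ty": 0,"tz": 8,"turn": 0},
  {"tx": 0,"ty": 0,"tz": 0,"turn": 0},
  {"tx": 0,"ty": 0,"tz": 0,"turn": 0},
])

```text
clock: 34.3
tool_pos: [0.6174, 0.1797, 0.2569]
ee_rot: [-3.141, -0.0, -3.106]
wrist_force: [-0.6, -0.4, -0.2]
finger_gap: 0.323
finger_force: 0.0
```

Emit:
send_rows([
  {"tx": 0,"ty": 2,"tz": 0,"turn": 0},
  {"tx": 0,"ty": 2,"tz": 0,"turn": 0},
  {"tx": 0,"ty": 2,"tz": 1.2,"turn": 0},
  {"tx": 0,"ty": 2,"tz": 1.4,"turn": 0},
  {"tx": 0,"ty": 2,"tz": 1.4,"turn": 0},
  {"tx": 0,"ty": 2,"tz": 1.5,"turn": 0},
  {"tx": 0,"ty": 2,"tz": 1.5,"turn": 0},
  {"tx": 0,"ty": 2,"tz": 1.5,"turn": 0},
  {"tx": 0,"ty": 2,"tz": 1.5,"turn": 0},
  {"tx": 0,"ty": 0,"tz": 0,"turn": 0},
  {"tx": 0,"ty": 0,"tz": 0,"turn": 0},
])

```text
clock: 35.4
tool_pos: [0.6164, 0.1982, 0.2467]
ee_rot: [3.141, -0.001, -3.106]
wrist_force: [-0.1, -1.4, -0.9]
finger_gap: 0.323
finger_force: 0.4
```

```bash
python3 - 2>/dev/null <<'E'
from h import *
s=r.read_state();print(np.round(np.array(s["tool_pos"])*1000,1),np.round(s["wrist_force"],1))
for n in("top","scene"):
    p,P=look(n)
    b=box(P,.575,.604,.10,.23,.215,.272);d=b[:,1:]-np.array([86.8 if n=="scene" else 89.,130]);R=np.hypot(*d.T);a=np.arctan2(*d.T)
    m=R>R.max()-6;k=(R>132)&(R<146);print(n,R.max(),np.median(a[m]),np.median(a[k]),k.sum())
E
```

```text
[616.4 198.2 246.7] [-0.1 -1.4 -0.9]
top 156.250980209569 0.7502260971661294 0.7389886022351797 26
scene 155.37658667383937 0.7325878678277553 0.7464020836192586 47
```

Emit:
send_rows([
  {"tx": 0,"ty": -4,"tz": 0,"turn": 0},
  {"tx": 0,"ty": -5,"tz": 3,"turn": 0},
  {"tx": 0,"ty": 0,"tz": 5,"turn": 0},
  {"tx": 0,"ty": 0,"tz": 0,"turn": 0},
  {"tx": 0,"ty": 0,"tz": 0,"turn": 0},
  {"tx": 0,"ty": 0,"tz": 0,"turn": 0},
])

```text
clock: 36.1
tool_pos: [0.617, 0.1889, 0.2391]
ee_rot: [3.142, 0.0, -3.106]
wrist_force: [0.2, 0.7, 0.0]
finger_gap: 0.32
finger_force: 0.0
```

```bash
python3 - 2>/dev/null <<'E'
from h import *
s=r.read_state();print(np.round(np.array(s["tool_pos"])*1000,1),np.round(s["wrist_force"],1))
for n in("top","scene"):
    p,P=look(n)
    b=box(P,.575,.604,.10,.23,.215,.272);d=b[:,1:]-np.array([86.8 if n=="scene" else 89.,130]);R=np.hypot(*d.T);a=np.arctan2(*d.T)
    m=R>R.max()-6;k=(R>132)&(R<146);print(n,R.max(),np.median(a[m]),np.median(a[k]),k.sum())
    f=box(P,.41,.57,-.01,.08,.11,.25);A=np.c_[f[:,:2],np.ones(len(f))]
    c=np.linalg.lstsq(A,f[:,2],rcond=None)[0]; print("floor tilt",np.arctan(-c[1]),len(f))
    b=box(P,.39,.57,.13,.29,.008,.05);print("bin contents pts",len(b))
cv2.imwrite("pics/s9.png",cv2.resize(p[140:300,210:410],None,fx=4,fy=3.75,interpolation=cv2.INTER_CUBIC)[:,:,::-1])
E
```

```text
[617.  188.9 239.1] [0.2 0.7 0. ]
top 156.04616280957313 0.7427902511976288 0.7400984204581113 26
floor tilt 0.8185466789994926 2566
bin contents pts 666
scene 153.76328125334828 0.7244776491505502 0.741607397815989 22
floor tilt -0.032831212943173003 861
bin contents pts 525
```

View pics/s9.png

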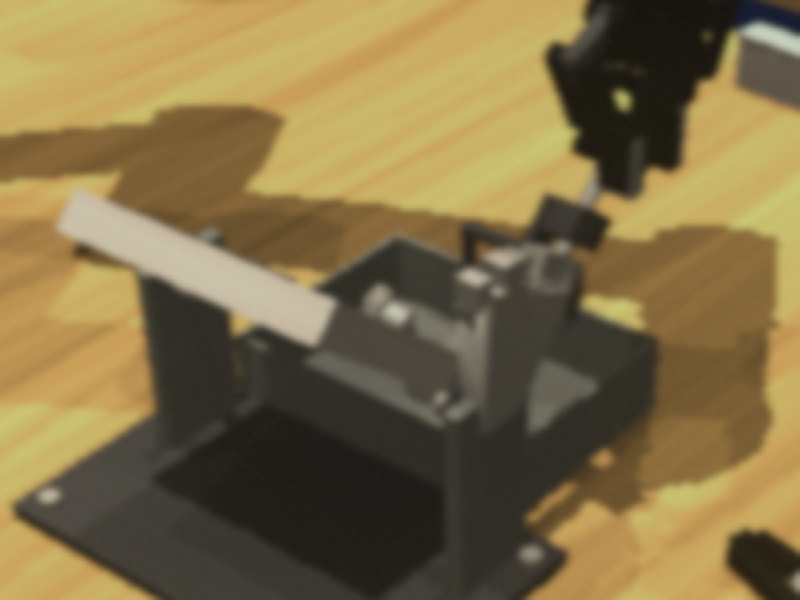

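The pin sits in the steepest hole and the tray is steep and empty. The pieces show in the bin at (385,305). Next I grip the bar and pull.

Emit:
send_rows([
  {"tx": 0,"ty": 0,"tz": 3,"turn": 0},
  {"tx": 0,"ty": 0,"tz": 0,"turn": 0},
  {"tx": 0,"ty": 0,"tz": 0,"turn": 0},
  {"tx": 0,"ty": 0,"tz": 0,"turn": 0},
  {"tx": 0,"ty": 0,"tz": 0,"turn": 0},
  {"tx": 0,"ty": 0,"tz": 0,"turn": 0},
  {"tx": 0,"ty": 0,"tz": 0,"turn": 0},
], gripper=-1, squeeze=90)

```text
clock: 36.9
tool_pos: [0.6176, 0.1895, 0.237]
ee_rot: [3.14, 0.003, -3.106]
wrist_force: [1.3, 5.7, 4.3]
finger_gap: 0.11
finger_force: 88.1
```

Emit:
send_rows([
  {"tx": 0,"ty": 2,"tz": -2.2,"turn": 0},
  {"tx": 0,"ty": 2,"tz": -2.2,"turn": 0},
  {"tx": 0,"ty": 2,"tz": -2.2,"turn": 0},
  {"tx": 0,"ty": 2,"tz": -2.2,"turn": 0},
  {"tx": 0,"ty": 2,"tz": -2.2,"turn": 0},
  {"tx": 0,"ty": 0,"tz": 0,"turn": 0},
  {"tx": 0,"ty": 0,"tz": 0,"turn": 0},
])

```text
clock: 37.6
tool_pos: [0.6169, 0.1956, 0.2441]
ee_rot: [-3.136, -0.004, -3.108]
wrist_force: [7.3, -5.3, -6.7]
finger_gap: 0.117
finger_force: 87.9
```

```bash
python3 - 2>/dev/null <<'E'
from h import *
s=r.read_state();print(np.round(np.array(s["tool_pos"])*1000,1),np.round(s["wrist_force"],1))
for n in("top","scene"):
    p,P=look(n)
    b=box(P,.575,.604,.10,.23,.215,.272);d=b[:,1:]-np.array([86.8 if n=="scene" else 89.,130]);R=np.hypot(*d.T);a=np.arctan2(*d.T)
    m=R>R.max()-6;k=(R>132)&(R<146);print(n,R.max(),np.median(a[m]),np.median(a[k]),k.sum(),b[m].min(0),b[m].max(0))
    b=box(P,.607,.64,.15,.24,.235,.27);print("fing",b.min(0),b.max(0))
E
```

```text
[616.9 195.6 244.1] [ 7.3 -5.3 -6.7]
top 166.25936808136848 0.7309849098289044 0.7345092726229727 18 [578.03130902 193.08227492 246.09146906] [603.84517143 200.87097043 254.81502881]
fing [607.05716787 178.37024665 235.31446927] [615.89809783 204.74787234 269.18441807]
scene 164.5275326464539 0.7161557551459133 0.7364024483413014 34 [577.87828507 189.39011385 249.86471664] [599.8752262  199.50207941 253.3788458 ]
fing [609.34921554 174.16256778 235.29260817] [629.92331022 214.96478124 269.40303703]
```

Emit:
send_rows([
  {"tx": 0,"ty": 1.2,"tz": -1.3,"turn": 0},
  {"tx": 0,"ty": 1.2,"tz": -1.3,"turn": 0},
  {"tx": 0,"ty": 1,"tz": -1.2,"turn": 0},
  {"tx": 0,"ty": 0,"tz": 0,"turn": 0},
  {"tx": 0,"ty": 0,"tz": 0,"turn": 0},
])

```text
clock: 38.2
tool_pos: [0.6167, 0.1987, 0.2475]
ee_rot: [-3.135, -0.004, -3.109]
wrist_force: [7.3, -5.5, -7.1]
finger_gap: 0.116
finger_force: 87.8
```

```bash
python3 - 2>/dev/null <<'E'
from h import *
s=r.read_state();print(np.round(np.array(s["tool_pos"])*1000,1),np.round(s["wrist_force"],1),s["finger_gap"])
for n in("top","scene"):
    p,P=look(n)
    b=box(P,.575,.604,.10,.23,.215,.272);d=b[:,1:]-np.array([86.8 if n=="scene" else 89.,130]);R=np.hypot(*d.T);a=np.arctan2(*d.T)
    m=R>R.max()-6;k=(R>132)&(R<146);print(n,R.max(),np.median(a[m]),np.median(a[k]))
E
```

```text
[616.7 198.7 247.5] [ 7.3 -5.5 -7.1] 0.11641673407049073
top 169.8249220972714 0.7322577544039798 0.7305268023332216
scene 169.39107226911366 0.7201591207961104 0.7317962575293036
```

Emit:
send_rows([
  {"tx": 0,"ty": -5.7,"tz": -5.6,"turn": 0},
  {"tx": 0,"ty": -6,"tz": -5.3,"turn": 0},
  {"tx": 0,"ty": -6.3,"tz": -5,"turn": 0},
  {"tx": 0,"ty": -6.6,"tz": -4.8,"turn": 0},
  {"tx": 0,"ty": -6.8,"tz": -4.4,"turn": 0},
  {"tx": 0,"ty": 0,"tz": 0,"turn": 0},
  {"tx": 0,"ty": 0,"tz": 0,"turn": 0},
])

```text
clock: 39.0
tool_pos: [0.6167, 0.1677, 0.2718]
ee_rot: [-3.136, -0.007, -3.109]
wrist_force: [0.2, -4.5, -8.4]
finger_gap: 0.116
finger_force: 91.3
```

```bash
python3 - 2>/dev/null <<'E'
from h import *
s=r.read_state();print(np.round(np.array(s["tool_pos"])*1000,1),np.round(s["wrist_force"],1),s["finger_gap"])
for n in("top","scene"):
    p,P=look(n)
    b=box(P,.575,.604,.10,.23,.215,.31);d=b[:,1:]-np.array([86.8 if n=="scene" else 89.,130]);R=np.hypot(*d.T);a=np.arctan2(*d.T)
    k=(R>132)&(R<148);q=R<176;m=q&(R>R[q].max()-6);print(n,R[q].max(),R.max(),np.median(a[m]),np.median(a[k]))
E
```

```text
[616.7 167.7 271.8] [ 0.2 -4.5 -8.4] 0.11583953264058686
top 173.52004512077562 173.52004512077562 0.5049697336824794 0.49064020189590957
scene 167.7637956597942 167.7637956597942 0.48445123941884705 0.4973467026320408
```

Emit:
send_rows([
  {"tx": 0,"ty": -7,"tz": -4.1,"turn": 0},
  {"tx": 0,"ty": -7.4,"tz": -3.3,"turn": 0},
  {"tx": 0,"ty": -7.6,"tz": -2.9,"turn": 0},
  {"tx": 0,"ty": -7.8,"tz": -2.5,"turn": 0},
  {"tx": 0,"ty": -7.9,"tz": -2.1,"turn": 0},
  {"tx": 0,"ty": -8,"tz": -1.7,"turn": 0},
  {"tx": 0,"ty": -8,"tz": -1.3,"turn": 0},
  {"tx": 0,"ty": 0,"tz": 0,"turn": 0},
  {"tx": 0,"ty": 0,"tz": 0,"turn": 0},
])

```text
clock: 40.0
tool_pos: [0.6145, 0.1134, 0.2893]
ee_rot: [-3.134, -0.018, -3.11]
wrist_force: [-2.9, -5.2, -8.9]
finger_gap: 0.112
finger_force: 102.3
```

```bash
python3 - 2>/dev/null <<'E'
from h import *
s=r.read_state();print(np.round(np.array(s["tool_pos"])*1000,1),np.round(s["wrist_force"],1),s["finger_gap"])
for n in("top","scene"):
    p,P=look(n)
    b=box(P,.575,.604,.07,.23,.215,.31);d=b[:,1:]-np.array([86.8 if n=="scene" else 89.,130]);R=np.hypot(*d.T);a=np.arctan2(*d.T)
    k=(R>132)&(R<148);q=R<176;m=q&(R>R[q].max()-6);print(n,R[q].max(),R.max(),np.median(a[m]),np.median(a[k]))
E
```

```text
[614.5 113.4 289.3] [-2.9 -5.2 -8.9] 0.11248124369505075
top 169.73499333809494 169.73499333809494 0.15296546012389511 0.1322204446267567
scene 166.69210109736593 166.69210109736593 0.13757183950130603 0.14477734068199133
```

Emit:
send_rows([
  {"tx": 0,"ty": -8,"tz": -0.9,"turn": 0},
  {"tx": 0,"ty": -8,"tz": 0,"turn": 0},
  {"tx": 0,"ty": -6.5,"tz": 0,"turn": 0},
  {"tx": 0,"ty": 0,"tz": 0,"turn": 0},
  {"tx": 0,"ty": 0,"tz": 0,"turn": 0},
])

```text
clock: 40.6
tool_pos: [0.6155, 0.0936, 0.2906]
ee_rot: [-3.141, -0.015, -3.109]
wrist_force: [-6.4, 0.1, -9.6]
finger_gap: 0.113
finger_force: 102.0
```

```bash
cat > ang.py <<'E'
from h import *
s=r.read_state();print(np.round(np.array(s["tool_pos"])*1000,1),np.round(s["wrist_force"],1),s["finger_gap"])
for n in("top","scene"):
    p,P=look(n)
    f=box(P,.41,.57,-.02,.14,.10,.145);A=np.c_[f[:,:2],np.ones(len(f))]
    c=np.linalg.lstsq(A,f[:,2],rcond=None)[0]; print(n,"floor tilt",np.arctan(-c[1]),len(f))
    b=box(P,.575,.604,.07,.23,.215,.31);d=b[:,1:]-np.array([86.8 if n=="scene" else 89.,130]);R=np.hypot(*d.T);a=np.arctan2(*d.T)
    k=(R>132)&(R<148);q=R<176;print(R[q].max(),np.median(a[k]))
E
python3 ang.py 2>/dev/null
```

```text
[615.5  93.6 290.6] [-6.4  0.1 -9.6] 0.11340717565064941
top floor tilt 0.014886700894445815 4316
167.8994197444721 nan
scene floor tilt 0.018344927725448112 3327
166.03585819759016 0.014943626324272883
```

Emit:
send_rows([
  {"tx": 0,"ty": -2.4,"tz": 0,"turn": 0},
  {"tx": 0,"ty": 0,"tz": 2,"turn": 0},
  {"tx": 0,"ty": 0,"tz": 2,"turn": 0},
  {"tx": 0,"ty": 0,"tz": 2,"turn": 0},
  {"tx": 0,"ty": 0,"tz": 2,"turn": 0},
  {"tx": 0,"ty": 0,"tz": 0,"turn": 0},
  {"tx": 0,"ty": 0,"tz": 0,"turn": 0},
])

```text
clock: 41.4
tool_pos: [0.6156, 0.0921, 0.2831]
ee_rot: [3.141, -0.014, -3.109]
wrist_force: [-7.7, 1.1, -7.3]
finger_gap: 0.113
finger_force: 102.2
```

```bash
python3 ang.py 2>/dev/null
```

```text
[615.6  92.1 283.1] [-7.7  1.1 -7.3] 0.1131370784807459
top floor tilt 0.006026487631680359 4316
159.67471700040733 0.03966834137858068
scene floor tilt 0.009478436054368454 3354
157.96962722923425 -0.003927591097557819
```

Emit:
send_rows([
  {"tx": 0,"ty": 0,"tz": 2,"turn": 0},
  {"tx": 0,"ty": 0,"tz": 0,"turn": 0},
  {"tx": 0,"ty": 0,"tz": 0,"turn": 0},
  {"tx": 0,"ty": 0,"tz": 0,"turn": 0},
  {"tx": 0,"ty": 0,"tz": 0,"turn": 0},
  {"tx": 0,"ty": 0,"tz": -10,"turn": 0},
  {"tx": 0,"ty": 0,"tz": -30,"turn": 0},
  {"tx": 0,"ty": 0,"tz": -40,"turn": 0},
  {"tx": 0,"ty": 0,"tz": 0,"turn": 0},
], gripper=-0.35)

```text
clock: 42.4
tool_pos: [0.6226, 0.0922, 0.3728]
ee_rot: [3.14, 0.014, -3.106]
wrist_force: [0.1, -0.2, 0.8]
finger_gap: 0.324
finger_force: 0.0
```

Emit:
send_rows([
  {"tx": 20,"ty": -40,"tz": 0,"turn": 0},
  {"tx": 20,"ty": -40,"tz": 0,"turn": 0},
  {"tx": 20,"ty": -40,"tz": 0,"turn": 0},
  {"tx": 20,"ty": -40,"tz": 0,"turn": 0},
  {"tx": 20,"ty": -40,"tz": 0,"turn": 0},
  {"tx": 20,"ty": -40,"tz": 0,"turn": 0},
  {"tx": 10,"ty": -40,"tz": 0,"turn": 0},
  {"tx": 0,"ty": 0,"tz": 0,"turn": 0},
  {"tx": 0,"ty": 0,"tz": 0,"turn": 0},
])

```text
clock: 43.3
tool_pos: [0.5, -0.193, 0.3654]
ee_rot: [-3.141, 0.001, -3.109]
wrist_force: [0.2, -0.2, 0.1]
finger_gap: 0.326
finger_force: 0.0
```

```bash
python3 ang.py 2>/dev/null; python3 - 2>/dev/null <<'E'
from h import *
out=[]
for n in("top","scene"):
    p,P=look(n)
    b=box(P,.55,.68,.04,.14,.268,.3);print(n,"bar",mar(b),b[:,2].max())
    q=box(P,.36,.62,.1,.3,.046,.058);print("rim",mar(q))
    for c in((.519,-.209),(.508,-.272),(.472,-.202),(.565,-.216),(.462,-.265),(.555,-.28)): print(circ(P,c,.036,.062))
    out.append(cv2.resize(p[190:350,170:330] if n=="top" else p[130:330,200:400],(400,400),interpolation=cv2.INTER_CUBIC))
cv2.imwrite("pics/f.png",np.hstack(out)[:,:,::-1])
E
```

```text
[ 500.  -193.   365.4] [ 0.2 -0.2  0.1] 0.32598305016774026
top floor tilt -0.014146047961566847 3828
155.97309293739406 -0.004743414893134028
scene floor tilt -0.00812850690818263 3446
154.23022020405836 -0.026341942498052134
top bar [[602.4, 90.6], [40.3, 13.3], 0.9] 286.09589910964496
rim [[486.1, 190.7], [214.5, 172.7], 3.1]
(519.1, -208.3, 15.9, 45.1)
(509.4, -271.1, 16.2, 44.7)
(472.8, -200.7, 15.8, 45.8)
(0.0, 0.0, 0.0, nan)
(461.4, -262.0, 16.2, 44.9)
(0.0, 0.0, 0.0, nan)
scene bar [[602.8, 87.3], [41.6, 13.9], 5.0] 284.94450807754816
rim [[491.0, 186.2], [223.7, 182.9], 2.9]
(519.1, -209.2, 17.2, 43.7)
(509.0, -272.4, 16.8, 44.5)
(471.3, -201.5, 17.2, 43.9)
(562.3, -215.8, 17.1, 44.0)
(460.6, -264.2, 16.9, 44.1)
(553.7, -280.5, 17.1, 44.5)
```

View pics/f.png

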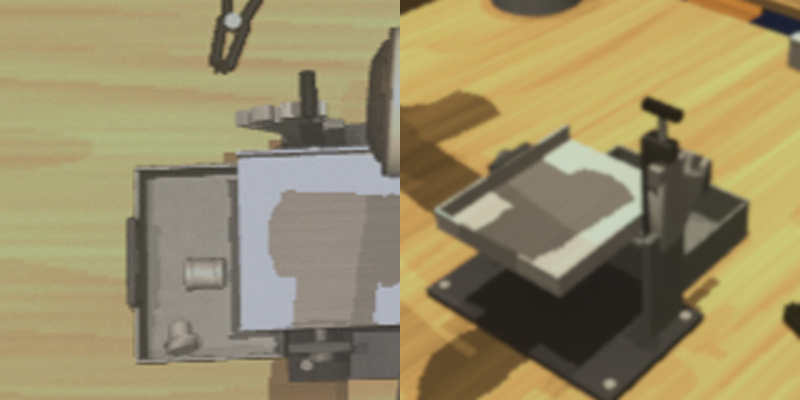

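The last picture shows the coupling at (205,273) and the bushing at (182,337) lying in the bin. The tray is empty and level, and the T-bar is back in its first place. All six couplings read home height, so I'm handing in.

```bash
python3 -c "
from rig import r
print(r.close_job())"
```

```text
the job is handed in; nothing more can be done
None
```

The job is handed in with no result reported: all six board pockets hold couplings standing home, the leftover coupling and bushing are in the bin on the bench, and the tray is back locked level; mid-swing the T-bar slipped in the grip, so these two pieces slid off at about 0.6 rad, before I pushed the tray on until the pin dropped into the steepest hole.

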